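# Settle a ball-footed jig plate into its kinematic base

## Robot

A 6-joint arm with a two-finger parallel gripper is mounted at the origin on the work surface. World frame = base frame: x ahead of the robot, y to its left, z up, the work surface at z = 0. Lengths are in m, angles in rad, forces in N, time in s.
With the tool pointing down it reaches from about 0.425 to 0.95 m from the base axis. Payload 3.5 kg.
Tool frame: the origin (TCP) lies on the centre line of the jaws, within the pads' length; the fingertips stand 11 mm ahead of it and the grasp point (between the pads) lies 8 mm behind it; z points along the fingers, y is the line along which they close (so a half turn about z gives the same grasp; the last joint's range is limited). The gripper opens to 85 mm and grips with 20 to 120 N. Pads are 22 mm wide; open, the fingers measure 114 mm over their backs; the gripper's body (76 mm by 85 mm) begins 54 mm behind the grasp point. The pads swing forward as they close: fully open they stand 13 mm farther back than shut.
Start: joints at [-1.357, 0.286, 1.577, -0, 1.279, -0.15], TCP at [0.24, -0.631, 0.242] pointing down, gripper open.
Joint ranges: [-2.77, 2.77], [-0.9, 2.22], [0.21, 2.48], [-1.53, 4.67], [0.24, 2.81], [-2.84, 2.84]. Speed limits (rad/s): [2.79, 2.79, 3.14, 3.14, 3.14, 3.14].

## Interface

Orientations are given as a unit quaternion [x, y, z, w].
In Python, from plant import ctrl gives the robot as it stands.
- The arm moves only by the tool step_arm, never from a script. Its argument "motion" is a list of rows, each an object with "offset": the shift along the tool's x, y, z in m, a list of three; "twist": the turn about the tool's z in degrees. A call has 1 to 12 rows; each row is the pose to reach, as a shift and turn from the pose commanded when the call began, along the tool's axes at that moment; what a row does not reach only later rows make up. A row lasts 1/10 s, in which the tool goes at most 50 mm and 8.59 degrees, less where a joint would pass 70% of its speed; a pose out of reach is approached as far as the arm can. A call with a gripper value outside its range is refused whole. "gripper" is the finger opening in m, from 0 to 0.0854, set as the call begins (left out, the last holds). The fingers move at their own pace and stop on an object; "grip_force" is the grip in N (left out, the last holds). Time passes only in rows, so rows that repeat a pose let the fingers close. It gives the time, the measured TCP pose, the force, the opening and the grip force at its end, in the units of the state.
- ctrl.get_state(): the state, without advancing time (a new reading comes with each control period).
- ctrl.read_camera(name): name is "scene" or "side" or "wrist"; returns the picture (420x560x3 uint8, blue, green, red); there is no depth.
- ctrl.calibration(name): a dict with "fx", "fy", "cx", "cy" (pixels), "cam_to_world" (4x4, takes a point from camera to world coordinates). Camera axes: x right, y up, looking along -z (the intrinsics and any distortion apply to the point x, -y, -z); pixel columns grow to the right and rows downward; lengths in m; the calibration is good to about 2 mm. A picture is of the moment at which its call begins: read the wrist's pose just before it. calibration takes no time and is no camera call; for the wrist camera it gives the pose at the moment of the call.
- ctrl.sign_off(): hands the job in; it is judged then, once.
The state is a dict: "time": time; "qpos": joint angles; "dq": joint speeds; "joint_efforts": joint torques, N m; "eef_pos": TCP position; "tcp_rot": TCP orientation; "contact_force": force on the tool from outside, world axes, zero at the start; "wrist_torque": the same for the moment, N m; "opening": opening from 0.0 (shut) to 1.0 (fully open); "finger_force": force on a finger pad.
Only numpy, scipy, OpenCV 4.12 (cv2) and the standard library are available. Lean on these libraries where they do the work, as an engineer would, in place of code of your own. Each camera call takes 0.05 s, during which the arm holds its last target. There are 200 camera calls.

## Task

Lift the red jig plate by its black knob, settle its three ball feet fully home in the cone, groove and flat seats of the dark base, and let go so that it stands free. Then bed it with a firm push of about 12 N straight down on top of the knob, held for about half a second, and leave it standing home in its seats with nothing touching it. Feel the feet in: never load the seats with more than 25 N, never tip the plate over, and leave the can, the carton and the screwdriver where they are.

Things in the scene. Friction and masses are not known exactly. Their poses are not given: they have to be found in the camera images.
- plate: Loose red triangular jig plate, 0.36 to 0.59 kg, standing on the bench on three steel ball feet, a round black knob on top. Origin: on the knob's axis (near the centre of mass), level with the feet's undersides; z up, x towards foot A at the sharp corner. Above the origin: balls 16 mm in diameter on thin stems, plate 24 to 32 mm (arms 26 mm wide, middle disc 60 mm across), knob 32 to 70 mm.
- foot_a (a point): Lowest point of ball foot A (sharp corner, plate x 55, y 0 mm), which belongs in the cone
- foot_b (a point): Lowest point of ball foot B (plate x -35, y 45 mm), which belongs in the groove
- foot_c (a point): Lowest point of ball foot C (plate x -35, y -45 mm), which belongs on the flat
- knob_top (a point): Centre of the flat top of the knob; knob 30 mm in diameter, 38 mm high, its top 70 mm above the feet's undersides
- base: Dark slab 190 x 170 x 14 mm on the bench; origin: centre of its underside, z up, x towards the cone. On it an aluminium carrier (155 x 142 mm, top at 20 mm) with the orange seats, bolted by eye: yaw and height are true, but all seats together are shifted, rigidly, up to 10 mm along base x and 10 mm along y from nominal; this is not measured and must be felt. Home: plate level, its yaw the base's.
- base_cone (a point): Nominal (unshifted) place of foot A's underside when home: base x 55, y 0, z 26.1 mm. Orange rubbery cone, walls sloping 36 degrees from level, mouth 38 mm across at base z 38 mm, apex at 24.2 mm. A ball off centre stands 0.73 mm higher per mm off, and friction (0.95 to 1.45) keeps it there under weight or a push straight down: it must be slid to the middle in light contact.
- base_groove (a point): Nominal (unshifted) place of foot B's underside when home: base x -35, y 45, z 26.1 mm. Orange V groove 50 mm long, pointing at the cone; walls sloping 36 degrees, mouth 38 mm wide at base z 38 mm, deepest line at 24.2 mm.
- base_flat (a point): Nominal (unshifted) place of foot C's underside when home: base x -35, y -45, z 26.1 mm. Flat orange disc 48 mm in diameter, its top at base z 26.1 mm.
- spray: Bystander: black and blue can, 60 mm in diameter, 120 mm tall, origin under its centre
- carton: Bystander: cardboard box 90 x 130 x 70 mm, origin under its centre
- screwdriver: Bystander: orange-handled screwdriver, 190 mm long, lying on the bench along its x axis, origin under its middle

How it is judged:
By the outcome, as a careful person would: the job done as asked, in the order asked, and still so for the second after the job is handed in, with the robot touching nothing.
It also fails if it takes over 72 s, if anything falls off the work surface, if the arm or the gripper's body presses on something with over 40 N, if the wrist force passes 120 N, or if a joint passes its speed limit or range.

## Working session

There is one attempt and no reset: what is moved stays moved. The work goes in short steps, Python scripts to look and compute and a tool call to move; the robot and the scene stay as the last step left them, time stands still between calls to the robot, and variables do not carry over. Pictures are saved under pics/ and viewed, at most 10 in all, crops included, and the job is handed in when it is done.

Besides the shell and the picture viewer there is one more tool, called after "Emit:" by a JSON object that holds its "fn" and its "kwargs", one argument or row to a line. step_arm: Moves the arm, as the interface text tells. Its arguments: {"type":"object","properties":{"motion":{"type":"array"},"gripper":{"type":"number"},"grip_force":{"type":"number"}},"required":["motion"]}

```bash
ls; mkdir -p pics
python3 - <<'E'
from plant import ctrl
import cv2,numpy as np
for n in ["scene","side"]:
    im=ctrl.read_camera(n); cv2.imwrite(f"pics/{n}0.png",im)
    c=ctrl.calibration(n); print(n,c)
cv2.imwrite("pics/both0.png",cv2.resize(np.hstack([cv2.imread("pics/scene0.png"),cv2.imread("pics/side0.png")]),(800,300)))
print(ctrl.get_state())
E
```

```text
pics
scene {'fx': 392.6554365704834, 'fy': 392.6554365704834, 'cx': 282.90280125064226, 'cy': 210.57908993016795, 'cam_to_world': array([[-0.64165445, -0.5905729 ,  0.48939066,  0.99370508],
       [ 0.76681157, -0.48003611,  0.42610486,  0.29020757],
       [-0.0167208 ,  0.6486825 ,  0.76087544,  0.66401932],
       [ 0.        ,  0.        ,  0.        ,  1.        ]])}
side {'fx': 422.00418055913224, 'fy': 422.00418055913224, 'cx': 291.6588027283654, 'cy': 206.92522237873098, 'cam_to_world': array([[-9.99752497e-01, -1.72622942e-02, -1.40341614e-02,
         5.75930888e-01],
       [-9.69742659e-04, -5.96410877e-01,  8.02678719e-01,
         6.71288224e-01],
       [-2.22262027e-02,  8.02493663e-01,  5.96246524e-01,
         6.07032656e-01],
       [ 0.00000000e+00,  0.00000000e+00,  0.00000000e+00,
         1.00000000e+00]])}
{'time': 0.1, 'qpos': array([-1.35698081e+00,  2.87121837e-01,  1.57807521e+00, -3.88082627e-06,
        1.27859741e+00, -1.49976993e-01]), 'dq': array([-0.00082571, -0.00152093, -0.00368637,  0.00081703, -0.00301416,
       -0.00266858]), 'joint_efforts': array([ 5.69152835e-04, -4.07296050e+01, -2.93699706e+01, -1.50189735e-04,
        3.41773281e-03,  4.99080031e-06]), 'eef_pos': array([ 0.24009433, -0.63022692,  0.24103147]), 'tcp_rot': array([ 9.83501741e-01,  1.80895309e-01, -3.69906716e-05, -1.10028380e-03]), 'contact_force': array([ 0.06605196,  0.12553007, -0.68964881]), 'wrist_torque': array([-0.0032481 ,  0.01714751, -0.02729979]), 'finger_force': 0.0, 'opening': 0.999522277683914}
```

View pics/scene0.png

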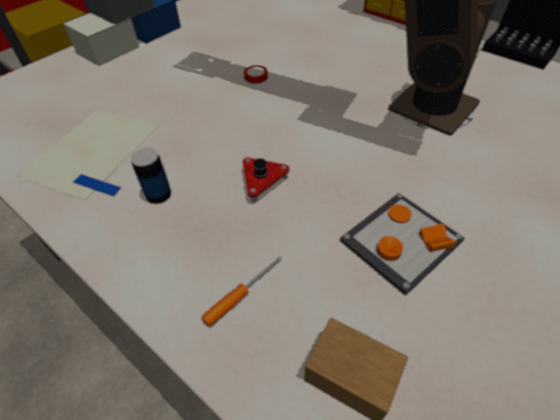

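View pics/side0.png

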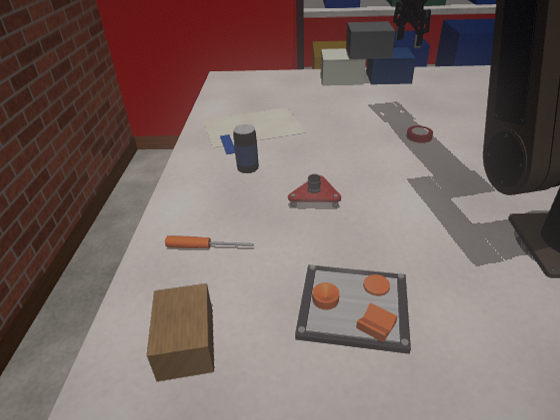

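The scene view shows the plate (knob ~260,168), the base (corners ~400,194 / 463,238 / 405,290 / 342,238), and the seats in orange. The side view shows the knob at ~314,183 and the base at ~(300-410, 267-346), with the cone at 325,295, the flat at 377,285 and the groove at 377,320.

```bash
cat > h.py <<'E'
import numpy as np,cv2
from plant import ctrl
def ray(c,u,v):
    M=c["cam_to_world"]; d=M[:3,:3]@np.array([(u-c["cx"])/c["fx"],-(v-c["cy"])/c["fy"],-1.0]); return M[:3,3],d
def onz(c,p,z):
    o,d=ray(c,*p); return o+d*(z-o[2])/d[2]
def proj(c,P):
    M=c["cam_to_world"]; q=M[:3,:3].T@(np.asarray(P)-M[:3,3]); return np.array([c["cx"]-c["fx"]*q[0]/q[2],c["cy"]+c["fy"]*q[1]/q[2]])
def tri(c1,p1,c2,p2):
    o1,d1=ray(c1,*p1);o2,d2=ray(c2,*p2); A=np.stack([d1,-d2],1); t=np.linalg.lstsq(A,o2-o1,rcond=None)[0]
    a=o1+d1*t[0];b=o2+d2*t[1]; return (a+b)/2,np.linalg.norm(a-b)
def blobs(m,amin=60):
    cs=cv2.findContours(m.astype(np.uint8),cv2.RETR_EXTERNAL,cv2.CHAIN_APPROX_NONE)[0]
    return sorted([c for c in cs if cv2.contourArea(c)>amin],key=cv2.contourArea,reverse=True)
def cen(c):
    m=cv2.moments(c); return np.array([m["m10"]/m["m00"],m["m01"]/m["m00"]])
def orange(im):
    h=cv2.cvtColor(im,cv2.COLOR_BGR2HSV); return (h[...,0]>=4)&(h[...,0]<=20)&(h[...,1]>170)&(h[...,2]>100)
def red(im):
    h=cv2.cvtColor(im,cv2.COLOR_BGR2HSV); return ((h[...,0]<4)|(h[...,0]>172))&(h[...,1]>150)&(h[...,2]>60)
E
python3 - <<'E'
from h import *
S={}
for n in ["scene","side"]:
    im=cv2.imread(f"pics/{n}0.png"); c=ctrl.calibration(n)
    for nm,f,z in [("or",orange,.034),("red",red,.030)]:
        for b in blobs(f(im),60):
            p=cen(b)
            if 200<p[0]<470 and 140<p[1]<340: print(n,nm,cv2.contourArea(b),p.round(1),onz(c,p,z).round(4))
    hsv=cv2.cvtColor(im,cv2.COLOR_BGR2HSV)
    r={"scene":(325,490,185,300),"side":(285,420,258,355)}[n]
    m=np.zeros(im.shape[:2],bool); g=im.max(2)
    m[r[2]:r[3],r[0]:r[1]]=(g<90)[r[2]:r[3],r[0]:r[1]]
    b=blobs(m)[0]; h=cv2.convexHull(b); 
    q=cv2.approxPolyDP(h,12,True)[:,0]; print(n,"base",[ (x.tolist(),onz(c,x,.014)[:2].round(4).tolist()) for x in q])
    r={"scene":(240,290,150,200),"side":(285,345,170,212)}[n]
    m=np.zeros(im.shape[:2],bool); m[r[2]:r[3],r[0]:r[1]]=((g<75)&(hsv[...,1]<150))[r[2]:r[3],r[0]:r[1]]
    for b in blobs(m,20): print(n,"knob",cv2.boundingRect(b),cen(b),onz(c,cen(b),.051).round(4))
    m=np.zeros(im.shape[:2],bool); m[r[2]:r[3],r[0]:r[1]]=red(im)[r[2]:r[3],r[0]:r[1]]
    hull=cv2.convexHull(np.vstack(blobs(m,20))); q=cv2.minEnclosingTriangle(hull)[1][:,0]
    print(n,"tri",[(x.round(1).tolist(),onz(c,x,.030)[:2].round(4).tolist()) for x in q])
E
```

```text
scene or 571.5 [224.4 304.7] [ 0.8198 -0.0029  0.034 ]
scene or 457.0 [435.9 236.1] [0.4481 0.2153 0.034 ]
scene or 352.0 [390.  246.5] [0.5274 0.158  0.034 ]
scene or 269.5 [399.4 213. ] [0.4405 0.1302 0.034 ]
scene red 765.5 [261.5 177. ] [ 0.5392 -0.1679  0.03  ]
scene base [([396, 195], [0.3809, 0.0932]), ([463, 238], [0.4007, 0.2576]), ([405, 294], [0.5885, 0.2286]), ([340, 240], [0.5626, 0.0671])]
scene knob (254, 159, 13, 19) [260.13662791 167.91569767] [ 0.5346 -0.1746  0.051 ]
scene tri [([241.39999389648438, 156.6999969482422], [0.518, -0.2519]), ([248.89999389648438, 201.1999969482422], [0.6121, -0.1393]), ([294.5, 166.5], [0.4646, -0.131])]
side base [([308, 266], [0.5573, 0.0701]), ([404, 275], [0.3738, 0.0984]), ([409, 352], [0.4017, 0.2676]), ([296, 339], [0.5823, 0.2403])]
side knob (308, 175, 12, 15) [314.12660256 181.63301282] [ 0.5352 -0.1774  0.051 ]Traceback (most recent call last):
  File "<stdin>", line 19, in <module>
    return _nx.concatenate(arrs, 0, dtype=dtype, casting=casting)
           ~~~~~~~~~~~~~~~^^^^^^^^^^^^^^^^^^^^^^^^^^^^^^^^^^^^^^^
ValueError: need at least one array to concatenate
```

Emit:
{"fn": "step_arm", "kwargs": {
  "motion": [
    {"offset":[0.036,-0.027,0],"twist":0},
    {"offset":[0.073,-0.053,0],"twist":0},
    {"offset":[0.109,-0.08,0],"twist":0},
    {"offset":[0.145,-0.107,0],"twist":0},
    {"offset":[0.182,-0.133,0],"twist":0},
    {"offset":[0.218,-0.16,0],"twist":0},
    {"offset":[0.255,-0.187,0],"twist":0},
    {"offset":[0.291,-0.213,0],"twist":0},
    {"offset":[0.328,-0.24,0],"twist":0},
    {"offset":[0.364,-0.267,0],"twist":0},
    {"offset":[0.4,-0.293,0],"twist":0},
    {"offset":[0.437,-0.32,0],"twist":0}
  ]
}}

```text
time: 1.3
eef_pos: [0.5352, -0.1745, 0.2419]
tcp_rot: [0.984, 0.181, -0.0, -0.0]
contact_force: [0.8, -0.3, -0.6]
opening: 0.997
finger_force: 0.0
```

Run:
```python
from h import *
c=ctrl.calibration("wrist"); s=ctrl.get_state(); im=ctrl.read_camera("wrist"); cv2.imwrite("pics/w1.png",im)
import pickle; pickle.dump(c,open("w1.pkl","wb"))
print(c, s["eef_pos"],s["tcp_rot"],s["time"])
```

```text
{'fx': 299.4611025043728, 'fy': 299.4611025043728, 'cx': 282.08457114604767, 'cy': 210.7946359774255, 'cam_to_world': array([[ 3.55408427e-01,  8.83607467e-01,  3.04832238e-01,
         6.13319598e-01],
       [-9.34710983e-01,  3.36143794e-01,  1.15424125e-01,
        -1.44800546e-01],
       [-4.77846309e-04, -3.25952747e-01,  9.45385941e-01,
         3.74622071e-01],
       [ 0.00000000e+00,  0.00000000e+00,  0.00000000e+00,
         1.00000000e+00]])} [ 0.53517601 -0.17446309  0.24191641] [ 9.83512634e-01  1.80839207e-01 -2.54693034e-04 -1.24768908e-04] 1.3
```

View pics/w1.png

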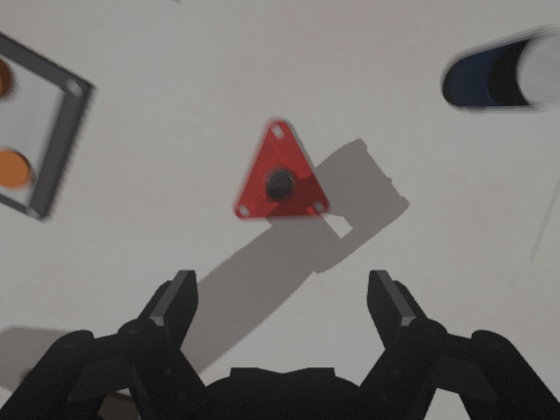

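The wrist view shows the plate's bolt heads at ~(279,131), (243,210) and (318,207); the shortest side is the lower one, so A is at the top. The knob is at ~(280,183).

```bash
cat >> h.py <<'E'
def fitpose(model,P):
    "2D rigid fit, model->world: yaw, t, residuals"
    m=np.asarray(model,float);P=np.asarray(P)[:,:2]; a=m-m.mean(0);b=P-P.mean(0)
    th=np.arctan2((a[:,0]*b[:,1]-a[:,1]*b[:,0]).sum(),(a*b).sum()); R=np.array([[np.cos(th),-np.sin(th)],[np.sin(th),np.cos(th)]])
    t=P.mean(0)-R@m.mean(0); return th,t,(m@R.T+t-P)
E
python3 - <<'E'
from h import *
c=ctrl.calibration("wrist"); im=ctrl.read_camera("wrist"); cv2.imwrite("pics/w2.png",im)
m=red(im); hull=cv2.convexHull(np.vstack([b for b in blobs(m,300) if 100<cen(b)[1]<250 and 200<cen(b)[0]<350]))
hsv=cv2.cvtColor(im,cv2.COLOR_BGR2HSV)
inside=np.zeros(m.shape,np.uint8); cv2.fillConvexPoly(inside,hull,1)
pts=[]
for b in blobs((inside>0)&(hsv[...,1]<150),8):
    p=cen(b); print(p.round(1),cv2.contourArea(b),cv2.boundingRect(b),onz(c,p,.032).round(4),onz(c,p,.07).round(4)); pts.append((p,cv2.contourArea(b)))
bolts=sorted([p for p,a in pts if a<150],key=lambda p:p[1])
if len(bolts)==3:
    A=bolts[0]; B,C=sorted(bolts[1:],key=lambda p:p[0])  # y-left of x(up in image) = image left
    P=[onz(c,q,.032) for q in (A,B,C)]
    th,t,r=fitpose([[.055,0],[-.035,.045],[-.035,-.045]],P); print("plate yaw",np.degrees(th),t,r.round(4).tolist())
g=cv2.GaussianBlur(im,(0,0),.1)
E
```

```text
[290.5 198.6] 1507.5 (262, 173, 66, 53) [ 0.5241 -0.1842  0.032 ] [ 0.5342 -0.1792  0.07  ]
[284.  139.3] 84.0 (279, 134, 11, 12) [ 0.5858 -0.152   0.032 ] [ 0.5891 -0.1506  0.07  ]
[249.9 217.3] 69.0 (245, 213, 11, 10) [ 0.4842 -0.1468  0.032 ] [ 0.4987 -0.146   0.07  ]
```

View pics/w2.png

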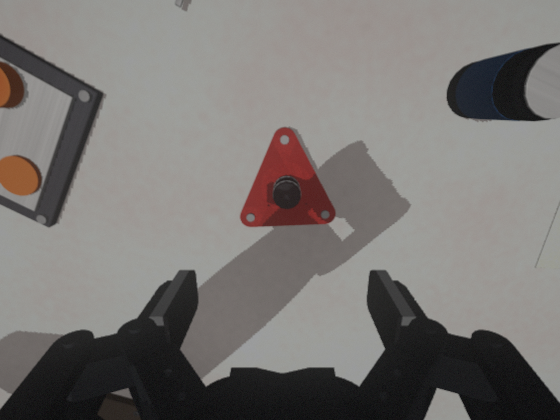

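Sharp image: bolts at (284,139), (250,217) and (325,215), knob top centre ~(286,187).

Run:
```python
from h import *
c=ctrl.calibration("wrist"); s=ctrl.get_state()
P=[onz(c,q,.032) for q in ((284,139.3),(249.9,217.3),(325,214.8))]
th,t,r=fitpose([[.055,0],[-.035,.045],[-.035,-.045]],P); print("plate yaw",np.degrees(th),t,(r*1000).round(1).tolist())
print("knob top/mid from picture",onz(c,(286.5,187),.07), proj(c,[*t,.07]),proj(c,[*t,.032]))
print(s["eef_pos"])
from scipy.spatial.transform import Rotation as R
M=R.from_quat(s["tcp_rot"]).as_matrix(); print(M.round(4)); print("tool offset",M.T@(np.array([*t,.06])-s["eef_pos"]))
```

```text
plate yaw 23.603472381592926 [ 0.53273857 -0.17787404] [[-0.7, -0.6], [0.4, -0.5], [0.3, 1.1]]
knob top/mid from picture [ 0.54271196 -0.17389502  0.07      ] [286.55375419 196.85443857] [286.15997508 187.79881518]
[ 0.53637822 -0.1717758   0.24180735]
[[ 9.324e-01  3.614e-01 -0.000e+00]
 [ 3.614e-01 -9.324e-01  1.900e-03]
 [ 7.000e-04 -1.800e-03 -1.000e+00]]
tool offset [-0.00571752  0.00469915  0.18179542]
```

Emit:
{"fn": "step_arm", "kwargs": {
  "motion": [
    {"offset":[-0.0057,0.0047,0.035],"twist":-2.4},
    {"offset":[-0.0057,0.0047,0.07],"twist":-2.4},
    {"offset":[-0.0057,0.0047,0.1],"twist":-2.4},
    {"offset":[-0.0057,0.0047,0.13],"twist":-2.4},
    {"offset":[-0.0057,0.0047,0.13],"twist":-2.4},
    {"offset":[-0.0057,0.0047,0.13],"twist":-2.4}
  ],
  "gripper": 0.06
}}

```text
time: 2.0
eef_pos: [0.5306, -0.183, 0.1121]
tcp_rot: [0.98, 0.201, -0.001, -0.0]
contact_force: [0.2, -0.9, 0.1]
opening: 0.702
finger_force: 0.0
```

Run:
```python
from h import *
from scipy.spatial.transform import Rotation as R
c=ctrl.calibration("wrist"); s=ctrl.get_state(); im=ctrl.read_camera("wrist"); cv2.imwrite("pics/w3.png",im)
M=R.from_quat(s["tcp_rot"]).as_matrix(); print(s["eef_pos"],M.round(4),s["contact_force"])
hsv=cv2.cvtColor(im,cv2.COLOR_BGR2HSV)
big=blobs(red(im),500)[0]; hull=cv2.convexHull(big); ins=np.zeros(im.shape[:2],np.uint8); cv2.fillConvexPoly(ins,hull,1)
for b in blobs((ins>0)&(hsv[...,1]<130),40):
    p=cen(b); P=onz(c,p,.032); print(p.round(1),cv2.contourArea(b),cv2.boundingRect(b),P.round(4),(M.T@(P-s["eef_pos"])).round(4))
print("pred top",proj(c,[.5327,-.1779,.07]))
```

```text
[ 0.53061369 -0.18300142  0.11212769] [[ 9.190e-01  3.941e-01 -1.400e-03]
 [ 3.942e-01 -9.190e-01  6.000e-04]
 [-1.000e-03 -1.100e-03 -1.000e+00]] [ 0.20915612 -0.8599647   0.1317886 ]
[272.9 224.4] 2141.0 (248, 195, 50, 59) [ 0.527  -0.1768  0.032 ] [-0.0008 -0.007   0.0801]
[272.6 138.1] 187.0 (265, 130, 16, 17) [ 0.5864 -0.1518  0.032 ] [ 0.0636 -0.0066  0.0801]
[216.9 258.2] 186.0 (209, 250, 16, 18) [ 0.4828 -0.1469  0.032 ] [-0.0297 -0.0519  0.0802]
[332.2 255.6] 142.5 (325, 249, 15, 14) [ 0.521  -0.2302  0.032 ] [-0.0273  0.0397  0.0801]
pred top [276.14963265 239.43298038]
```

View pics/w3.png

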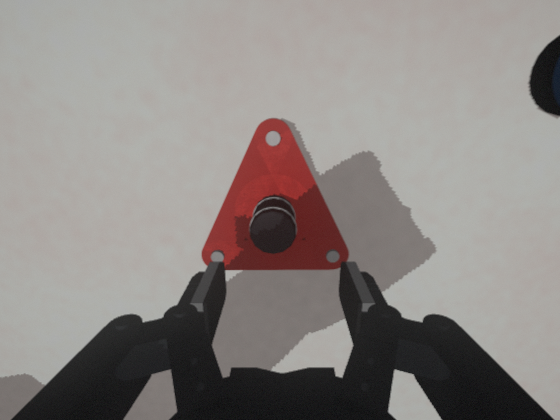

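Knob top at ~(273,230) and bolts found: the knob axis is about +7 mm in x and -5.5 mm in y in the tool frame.

Emit:
{"fn": "step_arm", "kwargs": {
  "motion": [
    {"offset":[0.007,-0.0055,0.005],"twist":0},
    {"offset":[0.007,-0.0055,0.03],"twist":0},
    {"offset":[0.007,-0.0055,0.055],"twist":0},
    {"offset":[0.007,-0.0055,0.064],"twist":0},
    {"offset":[0.007,-0.0055,0.064],"twist":0}
  ]
}}

```text
time: 2.55
eef_pos: [0.535, -0.1743, 0.0478]
tcp_rot: [0.979, 0.202, -0.001, -0.001]
contact_force: [-0.9, -0.1, 0.4]
opening: 0.705
finger_force: 0.0
```

Run:
```python
from h import *
from scipy.spatial.transform import Rotation as R
c=ctrl.calibration("wrist"); s=ctrl.get_state(); im=ctrl.read_camera("wrist"); cv2.imwrite("pics/w4.png",im)
M=R.from_quat(s["tcp_rot"]).as_matrix(); print(s["eef_pos"],s["contact_force"])
hsv=cv2.cvtColor(im,cv2.COLOR_BGR2HSV)
big=blobs(red(im),500)[0]; hull=cv2.convexHull(big); ins=np.zeros(im.shape[:2],np.uint8); cv2.fillConvexPoly(ins,hull,1)
for b in blobs((ins>0)&(hsv[...,1]<130),40):
    p=cen(b); P=onz(c,p,.032); print(p.round(1),cv2.contourArea(b),cv2.boundingRect(b),P.round(4),(M.T@(P-s["eef_pos"])).round(4))
```

```text
[ 0.53504961 -0.17429633  0.04776692] [-0.89966586 -0.14595612  0.36637018]
[282.  289.2] 4866.0 (248, 242, 69, 93) [ 0.5208 -0.1803  0.032 ] [-0.0154 -0.0001  0.0158]
[346.5 287.8] 642.0 (339, 261, 16, 70) [ 0.5363 -0.214   0.032 ] [-0.0145  0.037   0.0157]
[219.  287.9] 535.0 (214, 261, 12, 71) [ 0.5073 -0.1466  0.032 ] [-0.0146 -0.0364  0.0158]
[281.4 166.6] 349.0 (271, 156, 22, 22) [ 0.5861 -0.152   0.032 ] [ 0.0557 -0.0003  0.0157]
```

View pics/w4.png

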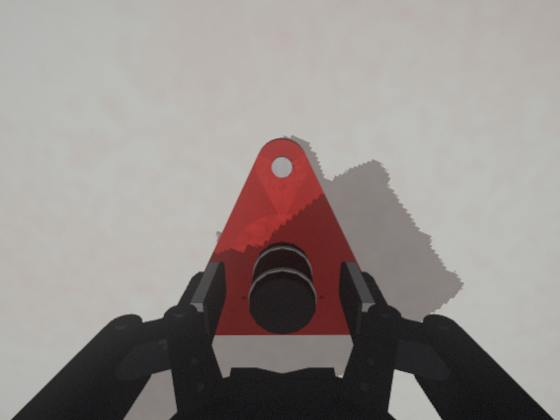

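The knob is centred between the pads and bolt A is 55.7 mm ahead, as expected. Now I'll grip and lift.

Emit:
{"fn": "step_arm", "kwargs": {
  "motion": [
    {"offset":[0,0,0],"twist":0},
    {"offset":[0,0,0],"twist":0},
    {"offset":[0,0,0],"twist":0},
    {"offset":[0,0,0],"twist":0},
    {"offset":[0,0,0],"twist":0},
    {"offset":[0,0,0],"twist":0},
    {"offset":[0,0,-0.005],"twist":0},
    {"offset":[0,0,-0.02],"twist":0},
    {"offset":[0,0,-0.05],"twist":0},
    {"offset":[0,0,-0.08],"twist":0},
    {"offset":[0,0,-0.1],"twist":0},
    {"offset":[0,0,-0.1],"twist":0}
  ],
  "gripper": 0.0,
  "grip_force": 80
}}

```text
time: 3.8
eef_pos: [0.5369, -0.1756, 0.152]
tcp_rot: [0.979, 0.201, 0.003, 0.002]
contact_force: [0.2, -0.7, -5.2]
opening: 0.328
finger_force: 79.4
```

Run:
```python
from h import *
from scipy.spatial.transform import Rotation as R
s=ctrl.get_state(); M=R.from_quat(s["tcp_rot"]).as_matrix()
print(s["time"],s["eef_pos"],M.round(4).tolist(),s["contact_force"],s["wrist_torque"],s["finger_force"])
# base from initial side & scene images: seats at their rims
model=np.array([[.055,0],[-.035,.045],[-.035,-.045]])
for n in ["scene","side"]:
    im=cv2.imread(f"pics/{n}0.png"); c=ctrl.calibration(n)
    q={"scene":[[396,195],[463,238],[405,294],[340,240]],"side":[[408,272],[409,346],[298,340],[310,267]]}[n]
    P=[onz(c,p,.010) for p in q]
    th,t,r=fitpose([[-.095,-.085],[-.095,.085],[.095,.085],[.095,-.085]],P); print(n,"base",np.degrees(th),t,(r*1e3).round(1).tolist())
```

```text
3.8 [ 0.53692674 -0.17563965  0.15196637] [[0.9188, 0.3946, 0.0058], [0.3947, -0.9188, -0.0031], [0.0041, 0.0051, -1.0]] [ 0.16879595 -0.68836923 -5.2261714 ] [-0.03000228 -0.03834017  0.02633782] 79.44398045539856
scene base -8.25710241800088 [0.48003338 0.16082683] [[-3.3, -1.6], [1.2, 1.2], [0.2, 3.1], [1.9, -2.7]]
side base -7.316704049990506 [0.47336757 0.16217069] [[5.3, 3.3], [-8.1, 4.9], [-0.6, -5.0], [3.5, -3.1]]
```

Emit:
{"fn": "step_arm", "kwargs": {
  "motion": [
    {"offset":[0,-0.03,-0.02],"twist":4},
    {"offset":[0,-0.06,-0.04],"twist":8},
    {"offset":[0.002,-0.09,-0.06],"twist":12},
    {"offset":[0.003,-0.12,-0.08],"twist":16},
    {"offset":[0.004,-0.15,-0.1],"twist":20},
    {"offset":[0.005,-0.18,-0.1],"twist":24},
    {"offset":[0.005,-0.21,-0.1],"twist":28},
    {"offset":[0.005,-0.233,-0.1],"twist":31},
    {"offset":[0.005,-0.233,-0.1],"twist":31},
    {"offset":[0.005,-0.233,-0.1],"twist":31},
    {"offset":[0.005,-0.233,-0.1],"twist":31}
  ]
}}

```text
time: 4.9
eef_pos: [0.4477, 0.0407, 0.2473]
tcp_rot: [0.998, -0.068, -0.001, 0.0]
contact_force: [0.3, -0.6, -5.5]
opening: 0.329
finger_force: 80.5
```

Run:
```python
from h import *
from scipy.spatial.transform import Rotation as R
import pickle
c=ctrl.calibration("wrist"); s=ctrl.get_state(); im=ctrl.read_camera("wrist"); cv2.imwrite("pics/w5.png",im); pickle.dump((c,s),open("w5.pkl","wb"))
M=R.from_quat(s["tcp_rot"]).as_matrix(); print(s["eef_pos"],M.round(4).tolist(),s["contact_force"],s["wrist_torque"])
for b in blobs(orange(im),200): p=cen(b); print(p.round(1),cv2.contourArea(b),cv2.boundingRect(b),[onz(c,p,z)[:2].round(4).tolist() for z in (.0261,.038)])
g=im.max(2); 
for b in blobs(g<95,3000)[:4]: print("dark",cv2.boundingRect(b),cv2.approxPolyDP(cv2.convexHull(b),8,True)[:,0].tolist())
```

```text
[0.44770163 0.04072595 0.24730496] [[0.9908, -0.1351, -0.0017], [-0.1351, -0.9908, -0.0002], [-0.0017, 0.0004, -1.0]] [ 0.27657073 -0.57281141 -5.48358181] [ 0.04517622  0.02867276 -0.0081504 ]
dark (21, 240, 523, 180) [[543, 419], [21, 419], [163, 310], [282, 240], [404, 312]]
```

View pics/w5.png

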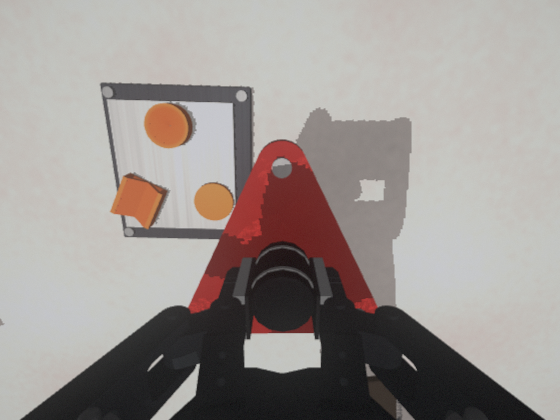

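The wrist view shows the base with corner bolts at (107,92), (240,96) and (128,232), the cone at ~(168,125), the groove at ~(139,200) and the flat at ~(213,201). Next I'll refine these to seat positions.

Run:
```python
from h import *
import pickle
c,s=pickle.load(open("w5.pkl","rb")); im=cv2.imread("pics/w5.png"); hsv=cv2.cvtColor(im,cv2.COLOR_BGR2HSV)
print(hsv[125,166],hsv[200,213],hsv[200,135],hsv[200,280])
m=(hsv[...,0]>=7)&(hsv[...,0]<=25)&(hsv[...,1]>130)&(hsv[...,2]>80); m[:, 260:]=0; m[250:]=0
for b in blobs(m,150):
    e=cv2.fitEllipse(b); print(cen(b).round(1),"ell",np.round(e[0],1),np.round(e[1],1),cv2.boundingRect(b),[onz(c,e[0],z)[:2].round(4).tolist() for z in (.0261,.038)], cv2.approxPolyDP(b,4,True)[:,0].tolist())
# bolts: bright spots near dark frame
g=cv2.cvtColor(im,cv2.COLOR_BGR2GRAY); B=[]
for (u,v) in [(107,92),(240,96),(128,232)]:
    w=g[v-8:v+9,u-8:u+9]; k=blobs(w>130,15); k=min(k,key=lambda b:np.hypot(*(cen(b)-8))); p=cen(k)+[u-8,v-8]; B.append(p); print("bolt",p.round(1),cv2.contourArea(k),onz(c,p,.015).round(4))
P=[onz(c,p,.015)[:2] for p in B]
print("centre",(P[1]+P[2])/2, "left side d",P[0]-P[2], "top d",P[0]-P[1], np.linalg.norm(P[0]-P[2]),np.linalg.norm(P[0]-P[1]))
d=P[0]-P[2]; e=P[0]-P[1]; print("yaw",np.degrees(np.arctan2(d[1],d[0])),np.degrees(np.arctan2(e[1],e[0]))-90)
```

```text
[  9 162 191] [ 14 148 193] [  9 161 188] [  0 164 107]
[137.1 199.8] ell [137.  200.3] [45.2 48.8] (111, 176, 51, 53) [[0.4472, 0.2213], [0.4501, 0.2149]] [[123, 177], [111, 211], [133, 215], [147, 228], [161, 189], [135, 176]]
[166.2 125.2] ell [166.2 125.2] [40.7 45.5] (145, 104, 43, 44) [[0.5293, 0.1624], [0.5294, 0.1579]] [[153, 106], [145, 117], [150, 138], [165, 147], [180, 144], [187, 134], [184, 114], [171, 104]]
[213.5 201.2] ell [213.5 201.2] [35.4 37.5] (195, 183, 38, 37) [[0.4333, 0.128], [0.4366, 0.1247]] [[206, 184], [195, 196], [197, 209], [210, 219], [225, 216], [232, 206], [229, 191]]
bolt [105.   92.3] 103.5 [0.5737 0.2259 0.015 ]
bolt [241.   95.4] 87.0 [0.5495 0.0737 0.015 ]
bolt [128.4 231.6] 40.5 [0.4043 0.2513 0.015 ]
centre [0.47690349 0.16249756] left side d [ 0.16933885 -0.02534422] top d [0.02415574 0.15217903] 0.17122492425178568 0.15408425275745977
yaw -8.512032213781593 -9.019446046348705
```

Run:
```python
from h import *
import pickle
c,s=pickle.load(open("w5.pkl","rb")); im=cv2.imread("pics/w5.png"); hsv=cv2.cvtColor(im,cv2.COLOR_BGR2HSV)
m=(hsv[...,0]>=6)&(hsv[...,0]<=25)&(hsv[...,1]>110)&(hsv[...,2]>60); m[:, 260:]=0; m[250:]=0
th=np.radians(-8.7); Rb=np.array([[np.cos(th),-np.sin(th)],[np.sin(th),np.cos(th)]]); ctr=np.array([.4769,.1625])
for b in blobs(m,150):
    z=.0261 if b[:,0,0].mean()>190 else .038
    Q=np.array([onz(c,p,z)[:2] for p in b[:,0]]); L=(Q-ctr)@Rb*1000
    mn,mx=L.min(0),L.max(0); print("base-frame box",mn.round(1),mx.round(1),"mid",((mn+mx)/2).round(1))
cs=ctrl.calibration("side"); im=cv2.imread("pics/side0.png"); hsv=cv2.cvtColor(im,cv2.COLOR_BGR2HSV)
m=(hsv[...,0]>=4)&(hsv[...,0]<=25)&(hsv[...,1]>110)&(hsv[...,2]>60); m[:,:290]=0;m[:,420:]=0;m[:260]=0
for b in blobs(m,60):
    z=.0261 if b[:,0,1].mean()<290 and b[:,0,0].mean()>350 else .038
    Q=np.array([onz(cs,p,z)[:2] for p in b[:,0]]); L=(Q-ctr)@Rb*1000
    mn,mx=L.min(0),L.max(0); print("side base-frame box",mn.round(1),mx.round(1),"mid",((mn+mx)/2).round(1))
```

```text
base-frame box [-70.1  13. ] [-2.6 81.1] mid [-36.4  47.1]
base-frame box [ 28.9 -23.9] [74.7 27.1] mid [51.8  1.6]
base-frame box [-61.5 -63.8] [-14.7 -17.4] mid [-38.1 -40.6]
side base-frame box [-69.   20.3] [-5.2 95.3] mid [-37.1  57.8]
side base-frame box [ 28.6 -16.8] [74.6 42.5] mid [51.6 12.8]
side base-frame box [-61.4 -61.1] [-15.8 -10.3] mid [-38.6 -35.7]
```

Wrist fit gives a seat shift of about (-3, +4.5) mm in the base frame and a home origin of about (0.4744, 0.1675). I'll move above it.

Emit:
{"fn": "step_arm", "kwargs": {
  "motion": [
    {"offset":[0.002,-0.03,0],"twist":0.3},
    {"offset":[0.004,-0.06,0],"twist":0.6},
    {"offset":[0.006,-0.09,0],"twist":0.9},
    {"offset":[0.008,-0.12,0.02],"twist":0.9},
    {"offset":[0.0086,-0.1292,0.05],"twist":0.9},
    {"offset":[0.0086,-0.1292,0.08],"twist":0.9},
    {"offset":[0.0086,-0.1292,0.11],"twist":0.9},
    {"offset":[0.0086,-0.1292,0.137],"twist":0.9},
    {"offset":[0.0086,-0.1292,0.137],"twist":0.9},
    {"offset":[0.0086,-0.1292,0.137],"twist":0.9},
    {"offset":[0.0086,-0.1292,0.137],"twist":0.9}
  ]
}}

```text
time: 6.05
eef_pos: [0.4758, 0.1679, 0.1134]
tcp_rot: [0.997, -0.076, 0.002, -0.0]
contact_force: [-0.0, -0.4, -5.1]
opening: 0.326
finger_force: 80.9
```

```bash
cat > st.py <<'E'
from h import *
from scipy.spatial.transform import Rotation as R
s=ctrl.get_state(); M=R.from_quat(s["tcp_rot"]).as_matrix()
print("t",round(s["time"],2),"pos",(s["eef_pos"]*1e3).round(2),"yaw",np.degrees(np.arctan2(M[1,0],M[0,0])).round(2),"zaxis",M[:,2].round(4))
print("F tool",(M.T@s["contact_force"]).round(2),"T tool",(M.T@s["wrist_torque"]).round(3),"dq",np.abs(s["dq"]).max().round(4), s["finger_force"])
E
python3 st.py
python3 - <<'E'
from h import *
im=np.vstack([np.hstack([ctrl.read_camera(n) for n in ("scene","side")])])
a=ctrl.read_camera("scene")[110:310,280:500]; b=ctrl.read_camera("side")[180:380,230:450]
cv2.imwrite("pics/c6.png",cv2.resize(np.hstack([a,b]),(800,364),interpolation=cv2.INTER_CUBIC))
E
```

```text
t 6.05 pos [475.79 167.94 113.36] yaw -8.69 zaxis [ 3.8e-03  5.0e-04 -1.0e+00]
F tool [0.02 0.43 5.13] T tool [-0.03   0.007 -0.052] dq 0.013 80.88990211486816
```

View pics/c6.png

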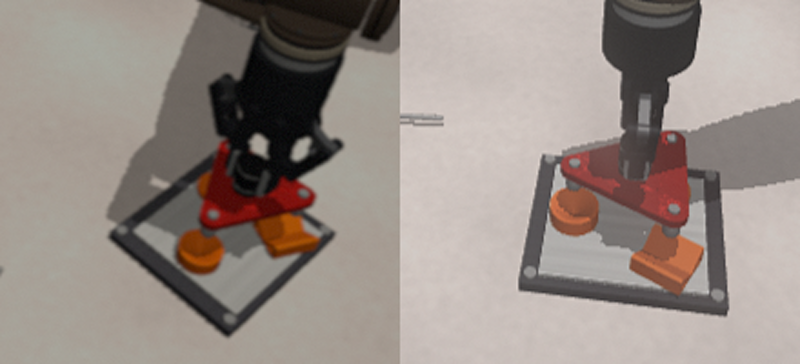

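The feet hang over their seats. I'll lower slowly.

Emit:
{"fn": "step_arm", "kwargs": {
  "motion": [
    {"offset":[0,0,0.01],"twist":0},
    {"offset":[0,0,0.02],"twist":0},
    {"offset":[0,0,0.028],"twist":0},
    {"offset":[0,0,0.03],"twist":0},
    {"offset":[0,0,0.03],"twist":0},
    {"offset":[0,0,0.03],"twist":0}
  ]
}}

```text
time: 6.85
eef_pos: [0.4741, 0.1681, 0.0813]
tcp_rot: [0.997, -0.075, 0.0, -0.0]
contact_force: [0.0, 0.6, -5.1]
opening: 0.33
finger_force: 80.9
```

```bash
python3 st.py
```

```text
t 6.85 pos [474.12 168.1   81.34] yaw -8.66 zaxis [ 1.e-04  0.e+00 -1.e+00]
F tool [-0.06 -0.55  5.06] T tool [-0.043  0.03  -0.003] dq 0.0071 80.94401478767395
```

Emit:
{"fn": "step_arm", "kwargs": {
  "motion": [
    {"offset":[0,0,0.001],"twist":0},
    {"offset":[0,0,0.002],"twist":0},
    {"offset":[0,0,0.003],"twist":0},
    {"offset":[0,0,0.0035],"twist":0},
    {"offset":[0,0,0.0035],"twist":0}
  ]
}}

```text
time: 7.35
eef_pos: [0.4739, 0.1681, 0.0778]
tcp_rot: [0.997, -0.075, -0.0, 0.0]
contact_force: [-0.4, 0.1, -5.9]
opening: 0.327
finger_force: 81.2
```

```bash
python3 st.py
```

```text
t 7.35 pos [473.91 168.06  77.78] yaw -8.66 zaxis [-1.e-04 -0.e+00 -1.e+00]
F tool [-0.41 -0.05  5.87] T tool [-0.008 -0.002  0.015] dq 0.0027 81.17664813995361
```

Emit:
{"fn": "step_arm", "kwargs": {
  "motion": [
    {"offset":[0,0,0.0005],"twist":0},
    {"offset":[0,0,0.001],"twist":0},
    {"offset":[0,0,0.0015],"twist":0},
    {"offset":[0,0,0.0015],"twist":0}
  ]
}}

```text
time: 7.75
eef_pos: [0.4742, 0.168, 0.0769]
tcp_rot: [0.997, -0.075, 0.0, 0.0]
contact_force: [-1.7, -0.4, -1.2]
opening: 0.325
finger_force: 81.6
```

```bash
python3 st.py
```

```text
t 7.75 pos [474.2  168.04  76.86] yaw -8.65 zaxis [ 3.e-04 -2.e-04 -1.e+00]
F tool [-1.61  0.65  1.18] T tool [-0.222 -0.183 -0.039] dq 0.0048 81.61952376365662
```

C touches first (the moment matches foot C), about 3 mm above home height. So the plate sits slightly pitched in the grip. I'll loosen the grip and ease down so that it levels on its feet.

Emit:
{"fn": "step_arm", "kwargs": {
  "motion": [
    {"offset":[0,0,0],"twist":0},
    {"offset":[0,0,0],"twist":0},
    {"offset":[0,0,0.0005],"twist":0},
    {"offset":[0,0,0.001],"twist":0},
    {"offset":[0,0,0.001],"twist":0}
  ],
  "grip_force": 20
}}

```text
time: 8.25
eef_pos: [0.4745, 0.1681, 0.0767]
tcp_rot: [0.997, -0.075, 0.0, 0.0]
contact_force: [-3.9, -1.5, 5.8]
opening: 0.327
finger_force: 82.5
```

```bash
python3 st.py
```

```text
t 8.25 pos [474.49 168.06  76.67] yaw -8.65 zaxis [ 4.e-04 -3.e-04 -1.e+00]
F tool [-3.59  2.04 -5.76] T tool [-0.484 -0.611  0.138] dq 0.0042 82.50241756439209
```

Emit:
{"fn": "step_arm", "kwargs": {
  "motion": [
    {"offset":[0,0,-0.0008],"twist":0},
    {"offset":[0,0,-0.0008],"twist":0},
    {"offset":[0,0,-0.0008],"twist":0},
    {"offset":[0,0,-0.0008],"twist":0}
  ],
  "grip_force": 20,
  "gripper": 0.02
}}

```text
time: 8.65
eef_pos: [0.4743, 0.1681, 0.0767]
tcp_rot: [0.997, -0.075, 0.0, 0.0]
contact_force: [-2.9, -1.5, 5.2]
opening: 0.328
finger_force: 82.3
```

```bash
python3 st.py
python3 - <<'E'
from h import *
from scipy.spatial.transform import Rotation as R
c=ctrl.calibration("wrist"); im=ctrl.read_camera("wrist"); cv2.imwrite("pics/w7.png",im)
def meas(im):
    m=red(im); hsv=cv2.cvtColor(im,cv2.COLOR_BGR2HSV)
    m[:140]=m[:140]; b=blobs(m,2000)[0]; hull=cv2.convexHull(b); ins=np.zeros(m.shape,np.uint8); cv2.fillConvexPoly(ins,hull,1)
    k=[q for q in blobs((ins>0)&(hsv[...,1]<110),100) if cen(q)[1]<200]
    col=[int(np.where(m[:,u])[0].max()) for u in (262,282,300) if m[:,u].any()]
    return [(cen(q).round(1).tolist(),cv2.contourArea(q)) for q in k], hull[:,0,1].min(), hull[:,0,1].max(), col
for n in ("w4","w5","w7"): print(n,meas(cv2.imread(f"pics/{n}.png")))
E
```

```text
t 8.65 pos [474.34 168.06  76.69] yaw -8.65 zaxis [ 7.e-04 -1.e-04 -1.e+00]
F tool [-2.68  1.95 -5.2 ] T tool [-0.438 -0.349  0.038] dq 0.0039 82.32499837875366
w4 ([([281.5, 166.6], 338.0)], np.int32(140), np.int32(334), [333, 241, 333])
w5 ([([281.3, 167.5], 325.0)], np.int32(141), np.int32(312), [332, 240, 332])
w7 ([([281.7, 167.6], 314.5)], np.int32(141), np.int32(312), [332, 332, 332])
```

The moment fits either C on the flat, or A on the cone wall if the sensor's reference point is at the flange. I'll test it by lifting, shifting in the direction of the wall force (-x, +y), and lowering again.

Emit:
{"fn": "step_arm", "kwargs": {
  "motion": [
    {"offset":[0,0,-0.003],"twist":0},
    {"offset":[0,0,-0.004],"twist":0},
    {"offset":[-0.002,0.001,-0.004],"twist":0},
    {"offset":[-0.002,0.001,-0.004],"twist":0},
    {"offset":[-0.002,0.001,-0.004],"twist":0}
  ],
  "grip_force": 80,
  "gripper": 0.0
}}

```text
time: 9.2
eef_pos: [0.4713, 0.1674, 0.0795]
tcp_rot: [0.997, -0.075, -0.0, 0.0]
contact_force: [0.7, -0.5, -6.0]
opening: 0.324
finger_force: 81.2
```

```bash
python3 st.py
```

```text
t 9.2 pos [471.34 167.36  79.55] yaw -8.66 zaxis [-9.e-04  0.e+00 -1.e+00]
F tool [0.79 0.36 5.99] T tool [-0.035  0.027 -0.048] dq 0.0066 81.17807865142822
```

Emit:
{"fn": "step_arm", "kwargs": {
  "motion": [
    {"offset":[0,0,0.002],"twist":0},
    {"offset":[0,0,0.003],"twist":0},
    {"offset":[0,0,0.0038],"twist":0},
    {"offset":[0,0,0.0038],"twist":0},
    {"offset":[0,0,0.0038],"twist":0}
  ]
}}

```text
time: 9.7
eef_pos: [0.4726, 0.1676, 0.0772]
tcp_rot: [0.997, -0.076, 0.001, -0.0]
contact_force: [-0.7, 0.0, 1.5]
opening: 0.326
finger_force: 81.9
```

```bash
python3 st.py
```

```text
t 9.7 pos [472.62 167.6   77.16] yaw -8.67 zaxis [ 1.9e-03  5.0e-04 -1.0e+00]
F tool [-0.72  0.1  -1.53] T tool [0.097 0.021 0.046] dq 0.0022 81.87663674354553
```

Emit:
{"fn": "step_arm", "kwargs": {
  "motion": [
    {"offset":[0,0,-0.0015],"twist":0},
    {"offset":[0.001,0,-0.0015],"twist":0},
    {"offset":[0.002,0,-0.0015],"twist":0},
    {"offset":[0.003,0,-0.0015],"twist":0},
    {"offset":[0.004,0,-0.0015],"twist":0},
    {"offset":[0.004,0,-0.0015],"twist":0},
    {"offset":[0.004,0,-0.0015],"twist":0}
  ]
}}

```text
time: 10.4
eef_pos: [0.4753, 0.1666, 0.0773]
tcp_rot: [0.997, -0.075, -0.001, 0.0]
contact_force: [0.2, -0.6, -5.6]
opening: 0.328
finger_force: 81.2
```

```bash
python3 st.py
```

```text
t 10.4 pos [475.34 166.59  77.33] yaw -8.64 zaxis [-1.1e-03 -5.0e-04 -1.0e+00]
F tool [0.25 0.61 5.64] T tool [-0.015 -0.061 -0.027] dq 0.0046 81.18229508399963
```

Emit:
{"fn": "step_arm", "kwargs": {
  "motion": [
    {"offset":[-0.002,0,0],"twist":0},
    {"offset":[-0.004,0,0],"twist":0},
    {"offset":[-0.006,0,0],"twist":0},
    {"offset":[-0.008,0,0],"twist":0},
    {"offset":[-0.008,0,0],"twist":0},
    {"offset":[-0.008,0,0],"twist":0}
  ]
}}

```text
time: 11.0
eef_pos: [0.4691, 0.1681, 0.0788]
tcp_rot: [0.997, -0.075, 0.002, -0.0]
contact_force: [2.5, -0.6, -1.8]
opening: 0.326
finger_force: 81.5
```

```bash
python3 st.py
```

```text
t 11.0 pos [469.13 168.08  78.83] yaw -8.66 zaxis [ 3.4e-03  4.0e-04 -1.0e+00]
F tool [2.6  0.19 1.83] T tool [0.084 0.743 0.006] dq 0.0027 81.46913051605225
```

Emit:
{"fn": "step_arm", "kwargs": {
  "motion": [
    {"offset":[0.003,0,0],"twist":0},
    {"offset":[0.006,0,0],"twist":0},
    {"offset":[0.008,0,0],"twist":0},
    {"offset":[0.0095,0,0],"twist":0},
    {"offset":[0.011,0,0],"twist":0},
    {"offset":[0.011,0,0],"twist":0},
    {"offset":[0.011,0,0],"twist":0}
  ]
}}

```text
time: 11.7
eef_pos: [0.4756, 0.1666, 0.0767]
tcp_rot: [0.997, -0.076, -0.005, 0.0]
contact_force: [-7.0, 1.3, 1.1]
opening: 0.327
finger_force: 81.8
```

```bash
python3 st.py
```

```text
t 11.7 pos [475.64 166.57  76.74] yaw -8.68 zaxis [-9.e-03  1.e-04 -1.e+00]
F tool [-7.13 -0.26 -1.08] T tool [ 0.148 -1.162  0.013] dq 0.0025 81.8197238445282
```

Emit:
{"fn": "step_arm", "kwargs": {
  "motion": [
    {"offset":[-0.003,0,0],"twist":0},
    {"offset":[-0.0058,0,0],"twist":0},
    {"offset":[-0.0058,0,0],"twist":0},
    {"offset":[-0.0058,0.001,0],"twist":0},
    {"offset":[-0.0058,0.002,0],"twist":0},
    {"offset":[-0.0058,0.003,0],"twist":0},
    {"offset":[-0.0058,0.004,0],"twist":0},
    {"offset":[-0.0058,0.004,0],"twist":0},
    {"offset":[-0.0058,0.004,0],"twist":0}
  ]
}}

```text
time: 12.6
eef_pos: [0.4731, 0.1639, 0.0785]
tcp_rot: [0.997, -0.076, 0.001, -0.001]
contact_force: [0.8, 5.2, -2.3]
opening: 0.327
finger_force: 81.4
```

```bash
python3 st.py
```

```text
t 12.6 pos [473.13 163.89  78.47] yaw -8.69 zaxis [ 0.0019  0.0017 -1.    ]
F tool [-0.03 -5.24  2.34] T tool [ 1.133 -0.008  0.037] dq 0.0032 81.43929362297058
```

Emit:
{"fn": "step_arm", "kwargs": {
  "motion": [
    {"offset":[0,-0.002,0],"twist":0},
    {"offset":[0,-0.004,0],"twist":0},
    {"offset":[0,-0.006,0],"twist":0},
    {"offset":[0,-0.008,0],"twist":0},
    {"offset":[0,-0.008,0],"twist":0},
    {"offset":[0,-0.008,0],"twist":0}
  ]
}}

```text
time: 13.2
eef_pos: [0.4734, 0.1702, 0.0777]
tcp_rot: [0.997, -0.075, -0.0, 0.001]
contact_force: [-0.3, -4.7, -2.0]
opening: 0.329
finger_force: 81.5
```

```bash
python3 st.py
```

```text
t 13.2 pos [473.41 170.16  77.67] yaw -8.62 zaxis [-0.001  -0.0026 -1.    ]
F tool [0.43 4.64 2.02] T tool [-1.025  0.197  0.193] dq 0.0036 81.4917540550232
```

Wall contacts bracket the centre at about (473.3, 167.5) mm. I'll go there and lower lightly.

Emit:
{"fn": "step_arm", "kwargs": {
  "motion": [
    {"offset":[0,0.0018,0],"twist":0},
    {"offset":[0,0.0037,0],"twist":0},
    {"offset":[0,0.0037,0],"twist":0},
    {"offset":[0,0.0037,0.0005],"twist":0},
    {"offset":[0,0.0037,0.001],"twist":0},
    {"offset":[0,0.0037,0.001],"twist":0},
    {"offset":[0,0.0037,0.001],"twist":0}
  ]
}}

```text
time: 13.9
eef_pos: [0.4732, 0.1677, 0.0771]
tcp_rot: [0.997, -0.076, 0.0, -0.0]
contact_force: [-1.1, 0.7, -1.7]
opening: 0.328
finger_force: 81.6
```

```bash
python3 st.py
```

```text
t 13.9 pos [473.16 167.73  77.08] yaw -8.66 zaxis [ 2.e-04  4.e-04 -1.e+00]
F tool [-1.22 -0.49  1.73] T tool [ 0.102 -0.079 -0.017] dq 0.0046 81.57001376152039
```

Emit:
{"fn": "step_arm", "kwargs": {
  "motion": [
    {"offset":[0,0,0.0003],"twist":0},
    {"offset":[0,0,0.0006],"twist":0},
    {"offset":[0,0,0.001],"twist":0},
    {"offset":[0,0,0.001],"twist":0},
    {"offset":[0,0,0.001],"twist":0}
  ]
}}

```text
time: 14.4
eef_pos: [0.4736, 0.1676, 0.0767]
tcp_rot: [0.997, -0.076, 0.0, -0.0]
contact_force: [-3.3, -0.3, 5.2]
opening: 0.33
finger_force: 82.3
```

```bash
python3 st.py
```

```text
t 14.4 pos [473.57 167.64  76.74] yaw -8.66 zaxis [ 9.e-04  3.e-04 -1.e+00]
F tool [-3.17  0.75 -5.23] T tool [-0.086 -0.447  0.074] dq 0.0041 82.34547972679138
```

Emit:
{"fn": "step_arm", "kwargs": {
  "motion": [
    {"offset":[0,0,-0.0015],"twist":0},
    {"offset":[0.001,0,-0.0015],"twist":0},
    {"offset":[0.001,0,-0.0015],"twist":0},
    {"offset":[0.001,0,-0.001],"twist":0},
    {"offset":[0.001,0,-0.0005],"twist":0},
    {"offset":[0.001,0,0],"twist":0},
    {"offset":[0.001,0,0],"twist":0},
    {"offset":[0.001,0,0],"twist":0}
  ]
}}

```text
time: 15.2
eef_pos: [0.4742, 0.1673, 0.0766]
tcp_rot: [0.997, -0.075, -0.0, 0.0]
contact_force: [-3.2, -0.1, 5.1]
opening: 0.328
finger_force: 82.3
```

```bash
cat >> st.py <<'E'
F=M.T@s["contact_force"]-[0,0,5.4]; T=M.T@s["wrist_torque"]; rz=.215
print("net",F.round(1),"CoP mm",((T[1]-rz*F[0])/-F[2]*1e3).round(0),((T[0]+rz*F[1])/F[2]*1e3).round(0))
E
python3 st.py
```

```text
t 15.2 pos [474.18 167.34  76.63] yaw -8.66 zaxis [-3.e-04 -2.e-04 -1.e+00]
F tool [-3.12  0.54 -5.07] T tool [-0.104 -0.598  0.153] dq 0.0034 82.33900666236877
net [ -3.1   0.5 -10.5] CoP mm 7.0 -1.0
```

Emit:
{"fn": "step_arm", "kwargs": {
  "motion": [
    {"offset":[0,0,-0.0015],"twist":0},
    {"offset":[0.001,0,-0.0015],"twist":0},
    {"offset":[0.001,0,-0.0015],"twist":0},
    {"offset":[0.001,0,-0.001],"twist":0},
    {"offset":[0.001,0,-0.0005],"twist":0},
    {"offset":[0.001,0,0],"twist":0},
    {"offset":[0.001,0,0],"twist":0},
    {"offset":[0.001,0,0],"twist":0}
  ]
}}

```text
time: 16.0
eef_pos: [0.4749, 0.1672, 0.0766]
tcp_rot: [0.997, -0.075, -0.001, 0.0]
contact_force: [-5.0, -0.3, 6.0]
opening: 0.328
finger_force: 82.4
```

```bash
python3 st.py
```

```text
t 16.0 pos [474.87 167.17  76.58] yaw -8.65 zaxis [-1.2e-03 -4.0e-04 -1.0e+00]
F tool [-4.92  1.05 -5.96] T tool [-0.195 -0.86   0.086] dq 0.0038 82.36208438873291
net [ -4.9   1.1 -11.4] CoP mm 17.0 -3.0
```

Emit:
{"fn": "step_arm", "kwargs": {
  "motion": [
    {"offset":[0,0,-0.0015],"twist":0},
    {"offset":[-0.001,0.0015,-0.0015],"twist":0},
    {"offset":[-0.001,0.0015,-0.0015],"twist":0},
    {"offset":[-0.001,0.0015,-0.001],"twist":0},
    {"offset":[-0.001,0.0015,-0.0005],"twist":0},
    {"offset":[-0.001,0.0015,0],"twist":0},
    {"offset":[-0.001,0.0015,0],"twist":0},
    {"offset":[-0.001,0.0015,0],"twist":0}
  ]
}}

```text
time: 16.8
eef_pos: [0.4745, 0.1661, 0.0767]
tcp_rot: [0.997, -0.076, 0.001, -0.0]
contact_force: [-1.1, 2.6, 4.2]
opening: 0.33
finger_force: 82.1
```

```bash
python3 st.py
```

```text
t 16.8 pos [474.5  166.12  76.69] yaw -8.66 zaxis [ 1.5e-03  5.0e-04 -1.0e+00]
F tool [-1.43 -2.4  -4.17] T tool [ 0.571 -0.209  0.114] dq 0.0034 82.12889671325684
net [-1.4 -2.4 -9.6] CoP mm 10.0 -6.0
```

Emit:
{"fn": "step_arm", "kwargs": {
  "motion": [
    {"offset":[0,0,-0.0015],"twist":0},
    {"offset":[0,-0.003,-0.0015],"twist":0},
    {"offset":[0,-0.003,-0.0015],"twist":0},
    {"offset":[0,-0.003,-0.001],"twist":0},
    {"offset":[0,-0.003,-0.0005],"twist":0},
    {"offset":[0,-0.003,0],"twist":0},
    {"offset":[0,-0.003,0],"twist":0},
    {"offset":[0,-0.003,0],"twist":0}
  ]
}}

```text
time: 17.6
eef_pos: [0.4742, 0.1681, 0.0765]
tcp_rot: [0.997, -0.075, -0.001, 0.001]
contact_force: [-2.9, -4.2, 5.5]
opening: 0.328
finger_force: 82.3
```

```bash
python3 st.py
```

```text
t 17.6 pos [474.17 168.12  76.48] yaw -8.62 zaxis [-0.0012 -0.0019 -1.    ]
F tool [-2.27  4.56 -5.51] T tool [-1.152 -0.255  0.214] dq 0.004 82.29628443717957
net [ -2.3   4.6 -10.9] CoP mm 21.0 16.0
```

The floor stays at about 76.6 mm for ±1 mm offsets and the lateral forces restore on both sides, so the feet are at or near the bottom. I'll centre up, unload to roughly the plate's weight, and read.

Emit:
{"fn": "step_arm", "kwargs": {
  "motion": [
    {"offset":[0,0,-0.0015],"twist":0},
    {"offset":[-0.0003,0.0019,-0.0015],"twist":0},
    {"offset":[-0.0003,0.0019,-0.0015],"twist":0},
    {"offset":[-0.0003,0.0019,-0.001],"twist":0},
    {"offset":[-0.0003,0.0019,-0.0006],"twist":0},
    {"offset":[-0.0003,0.0019,-0.0006],"twist":0},
    {"offset":[-0.0003,0.0019,-0.0006],"twist":0}
  ]
}}

```text
time: 18.3
eef_pos: [0.4738, 0.1673, 0.0768]
tcp_rot: [0.997, -0.076, 0.0, -0.0]
contact_force: [-0.2, 0.2, 1.4]
opening: 0.33
finger_force: 81.8
```

```bash
python3 st.py
```

```text
t 18.3 pos [473.78 167.35  76.75] yaw -8.67 zaxis [ 1.e-04  7.e-04 -1.e+00]
F tool [-0.25 -0.18 -1.44] T tool [ 0.203 -0.143  0.081] dq 0.002 81.82797074317932
net [-0.3 -0.2 -6.8] CoP mm -13.0 -24.0
```

Emit:
{"fn": "step_arm", "kwargs": {
  "motion": [
    {"offset":[0,0,0],"twist":0},
    {"offset":[0,0,0],"twist":0},
    {"offset":[0,0,0],"twist":0},
    {"offset":[0,0,0],"twist":0},
    {"offset":[0,0,0],"twist":0}
  ],
  "gripper": 0.05
}}

```text
time: 18.8
eef_pos: [0.4737, 0.167, 0.0764]
tcp_rot: [0.997, -0.075, 0.0, 0.0]
contact_force: [-0.1, 0.1, -0.1]
opening: 0.584
finger_force: 0.0
```

```bash
cat > wm.py <<'E'
from h import *
from scipy.spatial.transform import Rotation as R
import sys
c=ctrl.calibration("wrist"); s=ctrl.get_state(); im=ctrl.read_camera("wrist"); cv2.imwrite(f"pics/{sys.argv[1]}.png",im)
M=R.from_quat(s["tcp_rot"]).as_matrix(); z=.032+.0261
m=red(im); hsv=cv2.cvtColor(im,cv2.COLOR_BGR2HSV); b=blobs(m,2000)[0]; hull=cv2.convexHull(b); ins=np.zeros(m.shape,np.uint8); cv2.fillConvexPoly(ins,hull,1)
for q in blobs((ins>0)&(hsv[...,1]<130),60):
    p=cen(q); P=onz(c,p,z); print(p.round(1),cv2.contourArea(q),P.round(4),(M.T@(P-s["eef_pos"])*1e3).round(1))
print("apex row",hull[:,0,1].min(),"rear",[int(np.where(m[:,u])[0].max()) for u in (255,262,300,308) if m[:,u].any()])
E
python3 st.py; python3 wm.py w8
```

```text
t 18.8 pos [473.69 166.97  76.44] yaw -8.65 zaxis [ 0.e+00 -1.e-04 -1.e+00]
F tool [-0.1  -0.08  0.08] T tool [ 0.07  -0.048  0.007] dq 0.0018 0.0
net [-0.1 -0.1 -5.3] CoP mm -5.0 -10.0
[281.9 287.9] 4675.0 [0.4577 0.1693 0.0581] [-16.2   0.1  18.3]
[340.9 287.4] 1151.0 [0.4528 0.1351 0.0581] [-15.8  34.6  18.3]
[227.9 286.1] 633.5 [0.4637 0.2003 0.0581] [-14.9 -31.4  18.3]
[281.1 167.7] 333.5 [0.5279 0.159  0.0581] [54.8 -0.3 18.3]
apex row 141 rear [332, 332, 331, 331]
```

The plate stands free. The images show it sits ~2.4 mm lower in the grip than assumed, so 76.5 mm is about home height. I'll regrip lightly to fine-centre it.

Emit:
{"fn": "step_arm", "kwargs": {
  "motion": [
    {"offset":[0,0,0],"twist":0},
    {"offset":[0,0,0],"twist":0},
    {"offset":[0,0,0],"twist":0},
    {"offset":[0,0,0],"twist":0},
    {"offset":[0,0,0],"twist":0}
  ],
  "gripper": 0.0,
  "grip_force": 25
}}

```text
time: 19.35
eef_pos: [0.4738, 0.167, 0.0765]
tcp_rot: [0.997, -0.076, 0.0, -0.0]
contact_force: [0.3, -0.2, -0.2]
opening: 0.344
finger_force: 25.0
```

```bash
python3 st.py; python3 wm.py w9
```

```text
t 19.35 pos [473.76 167.05  76.48] yaw -8.66 zaxis [ 2.e-04  2.e-04 -1.e+00]
F tool [0.36 0.18 0.24] T tool [ 0.121 -0.031  0.037] dq 0.0015 25.00883549451828
net [ 0.4  0.2 -5.2] CoP mm -21.0 -31.0
[282.2 284.7] 7083.5 [0.4599 0.1689 0.0581] [-14.    0.2  18.4]
[281.6 167.7] 333.5 [0.5279 0.1589 0.0581] [54.7 -0.1 18.4]
apex row 141 rear [332, 332, 332, 332]
```

Emit:
{"fn": "step_arm", "kwargs": {
  "motion": [
    {"offset":[0,0,-0.0004],"twist":0},
    {"offset":[0,0,-0.0008],"twist":0},
    {"offset":[0,0,-0.0008],"twist":0},
    {"offset":[0,0,-0.0008],"twist":0}
  ]
}}

```text
time: 19.8
eef_pos: [0.4734, 0.167, 0.0767]
tcp_rot: [0.997, -0.076, -0.0, -0.0]
contact_force: [0.8, 0.5, -4.5]
opening: 0.341
finger_force: 25.0
```

```bash
python3 st.py
```

```text
t 19.8 pos [473.36 166.97  76.72] yaw -8.67 zaxis [-6.e-04  1.e-04 -1.e+00]
F tool [ 0.72 -0.63  4.51] T tool [0.222 0.233 0.124] dq 0.0017 24.991142749786377
net [ 0.7 -0.6 -0.9] CoP mm 88.0 -96.0
```

Emit:
{"fn": "step_arm", "kwargs": {
  "motion": [
    {"offset":[0.0005,0,0],"twist":0},
    {"offset":[0.001,0,0],"twist":0},
    {"offset":[0.0015,0,0],"twist":0},
    {"offset":[0.002,0,0],"twist":0},
    {"offset":[0.002,0,0],"twist":0},
    {"offset":[0.002,0,0],"twist":0}
  ]
}}

```text
time: 20.4
eef_pos: [0.4753, 0.1665, 0.0769]
tcp_rot: [0.997, -0.075, -0.0, 0.0]
contact_force: [-0.3, -0.4, -5.3]
opening: 0.342
finger_force: 25.0
```

```bash
python3 st.py
```

```text
t 20.4 pos [475.28 166.52  76.93] yaw -8.64 zaxis [-1.e-03 -5.e-04 -1.e+00]
F tool [-0.2   0.42  5.3 ] T tool [ 0.027 -0.054  0.051] dq 0.0021 25.045365393161774
net [-0.2  0.4 -0.1] CoP mm -121.0 -1222.0
```

Emit:
{"fn": "step_arm", "kwargs": {
  "motion": [
    {"offset":[-0.001,0,0],"twist":0},
    {"offset":[-0.002,0,0],"twist":0},
    {"offset":[-0.003,0,0],"twist":0},
    {"offset":[-0.004,0,0],"twist":0},
    {"offset":[-0.004,0,0],"twist":0},
    {"offset":[-0.004,0,0],"twist":0}
  ]
}}

```text
time: 21.0
eef_pos: [0.4719, 0.1674, 0.0775]
tcp_rot: [0.997, -0.075, 0.0, -0.0]
contact_force: [0.8, 0.6, -4.9]
opening: 0.341
finger_force: 25.1
```

```bash
python3 st.py
```

```text
t 21.0 pos [471.93 167.38  77.45] yaw -8.66 zaxis [ 7.e-04  2.e-04 -1.e+00]
F tool [ 0.72 -0.74  4.93] T tool [0.053 0.16  0.037] dq 0.0019 25.12239396572113
net [ 0.7 -0.7 -0.5] CoP mm 10.0 223.0
```

The wall pushes +x and -y (tool) at the resting place, and +2 mm in x hangs free barely above resting height. So the true centre lies towards +x. I'll go there and lower.

Emit:
{"fn": "step_arm", "kwargs": {
  "motion": [
    {"offset":[0.0015,0,0],"twist":0},
    {"offset":[0.003,-0.0003,0],"twist":0},
    {"offset":[0.004,-0.0005,0],"twist":0},
    {"offset":[0.004,-0.0005,0],"twist":0},
    {"offset":[0.004,-0.0005,0.0005],"twist":0},
    {"offset":[0.004,-0.0005,0.001],"twist":0},
    {"offset":[0.004,-0.0005,0.001],"twist":0},
    {"offset":[0.004,-0.0005,0.001],"twist":0}
  ]
}}

```text
time: 21.8
eef_pos: [0.4757, 0.1672, 0.0766]
tcp_rot: [0.997, -0.075, -0.0, 0.0]
contact_force: [-2.2, -0.9, 0.2]
opening: 0.338
finger_force: 25.5
```

```bash
python3 st.py
```

```text
t 21.8 pos [475.68 167.18  76.57] yaw -8.65 zaxis [-3.e-04 -2.e-04 -1.e+00]
F tool [-2.06  1.25 -0.18] T tool [-0.264 -0.419  0.083] dq 0.0031 25.49075335264206
net [-2.1  1.3 -5.6] CoP mm 4.0 -1.0
```

The Tz bias is positive in nearly every contact, which suggests a small yaw error is holding foot B on its groove wall. I'll lift, twist +0.7°, recentre x to ~474.6 and lower.

Emit:
{"fn": "step_arm", "kwargs": {
  "motion": [
    {"offset":[0,0,-0.001],"twist":0},
    {"offset":[-0.0005,0.0001,-0.0015],"twist":0.4},
    {"offset":[-0.001,0.0002,-0.0015],"twist":0.7},
    {"offset":[-0.001,0.0002,-0.0015],"twist":0.7},
    {"offset":[-0.001,0.0002,-0.001],"twist":0.7},
    {"offset":[-0.001,0.0002,-0.0005],"twist":0.7},
    {"offset":[-0.001,0.0002,0],"twist":0.7},
    {"offset":[-0.001,0.0002,0],"twist":0.7},
    {"offset":[-0.001,0.0002,0],"twist":0.7}
  ]
}}

```text
time: 22.7
eef_pos: [0.4749, 0.1671, 0.0765]
tcp_rot: [0.997, -0.082, 0.0, -0.0]
contact_force: [-0.8, -0.5, -3.7]
opening: 0.341
finger_force: 25.3
```

```bash
python3 st.py
```

```text
t 22.7 pos [474.91 167.15  76.49] yaw -9.35 zaxis [ 4.e-04 -0.e+00 -1.e+00]
F tool [-0.75  0.58  3.72] T tool [-0.075 -0.12   0.011] dq 0.0026 25.272360742092133
net [-0.7  0.6 -1.7] CoP mm 24.0 -30.0
```

Emit:
{"fn": "step_arm", "kwargs": {
  "motion": [
    {"offset":[0,0,0.0003],"twist":0},
    {"offset":[0,0,0.0005],"twist":0},
    {"offset":[0,0,0.0005],"twist":0},
    {"offset":[0,0,0.0005],"twist":0}
  ]
}}

```text
time: 23.1
eef_pos: [0.475, 0.1672, 0.0763]
tcp_rot: [0.997, -0.082, 0.0, -0.0]
contact_force: [-3.0, -0.2, 2.7]
opening: 0.343
finger_force: 25.7
```

```bash
python3 st.py
```

```text
t 23.1 pos [475.03 167.18  76.3 ] yaw -9.35 zaxis [ 5.e-04 -0.e+00 -1.e+00]
F tool [-2.92  0.64 -2.68] T tool [-0.245 -0.362 -0.004] dq 0.0013 25.718876123428345
net [-2.9  0.6 -8.1] CoP mm 33.0 13.0
```

Emit:
{"fn": "step_arm", "kwargs": {
  "motion": [
    {"offset":[0,0,-0.001],"twist":0},
    {"offset":[-0.0007,0.0002,-0.0015],"twist":0},
    {"offset":[-0.0007,0.0002,-0.0015],"twist":0},
    {"offset":[-0.0007,0.0002,-0.001],"twist":0},
    {"offset":[-0.0007,0.0002,-0.0005],"twist":0},
    {"offset":[-0.0007,0.0002,0],"twist":0},
    {"offset":[-0.0007,0.0002,0],"twist":0},
    {"offset":[-0.0007,0.0002,0],"twist":0}
  ]
}}

```text
time: 23.9
eef_pos: [0.4742, 0.1671, 0.0762]
tcp_rot: [0.997, -0.082, 0.0, -0.0]
contact_force: [-2.3, 0.4, 1.0]
opening: 0.339
finger_force: 25.7
```

```bash
python3 st.py
```

```text
t 23.9 pos [474.22 167.13  76.21] yaw -9.35 zaxis [ 4.e-04  0.e+00 -1.e+00]
F tool [-2.36  0.01 -0.99] T tool [-0.164 -0.363 -0.038] dq 0.0023 25.682601034641266
net [-2.4  0.  -6.4] CoP mm 23.0 25.0
```

Emit:
{"fn": "step_arm", "kwargs": {
  "motion": [
    {"offset":[0,0,-0.001],"twist":0},
    {"offset":[0,0,-0.0015],"twist":0.7},
    {"offset":[0,0,-0.0015],"twist":0.7},
    {"offset":[0,0,-0.001],"twist":0.7},
    {"offset":[0,0,-0.0005],"twist":0.7},
    {"offset":[0,0,0],"twist":0.7},
    {"offset":[0,0,0],"twist":0.7},
    {"offset":[0,0,0],"twist":0.7}
  ]
}}

```text
time: 24.7
eef_pos: [0.4742, 0.1671, 0.0763]
tcp_rot: [0.996, -0.088, 0.0, 0.0]
contact_force: [-2.2, -0.4, 3.4]
opening: 0.342
finger_force: 25.8
```

```bash
python3 st.py
```

```text
t 24.7 pos [474.17 167.08  76.29] yaw -10.05 zaxis [ 1.e-04 -1.e-04 -1.e+00]
F tool [-2.08  0.78 -3.4 ] T tool [-0.245 -0.466 -0.023] dq 0.0014 25.79750418663025
net [-2.1  0.8 -8.8] CoP mm -2.0 9.0
```

Emit:
{"fn": "step_arm", "kwargs": {
  "motion": [
    {"offset":[0,0,-0.001],"twist":0},
    {"offset":[-0.0002,0,-0.0015],"twist":-0.8},
    {"offset":[-0.0002,0,-0.0015],"twist":-0.8},
    {"offset":[-0.0002,0,-0.001],"twist":-0.8},
    {"offset":[-0.0002,0,-0.0005],"twist":-0.8},
    {"offset":[-0.0002,0,-0.0003],"twist":-0.8},
    {"offset":[-0.0002,0,-0.0003],"twist":-0.8},
    {"offset":[-0.0002,0,-0.0003],"twist":-0.8}
  ]
}}

```text
time: 25.5
eef_pos: [0.474, 0.1671, 0.0763]
tcp_rot: [0.997, -0.081, 0.0, -0.0]
contact_force: [-1.6, 0.4, 0.9]
opening: 0.343
finger_force: 25.5
```

```bash
python3 st.py
```

```text
t 25.5 pos [473.95 167.13  76.34] yaw -9.26 zaxis [ 3.e-04  0.e+00 -1.e+00]
F tool [-1.65 -0.09 -0.91] T tool [-0.086 -0.263  0.001] dq 0.0031 25.540089011192322
net [-1.7 -0.1 -6.3] CoP mm 15.0 17.0
```

Emit:
{"fn": "step_arm", "kwargs": {
  "motion": [
    {"offset":[0,0,0],"twist":0},
    {"offset":[0,0,0],"twist":0},
    {"offset":[0,0,0],"twist":0},
    {"offset":[0,0,0],"twist":0}
  ],
  "gripper": 0.045
}}

```text
time: 25.9
eef_pos: [0.4741, 0.1671, 0.0763]
tcp_rot: [0.997, -0.081, 0.0, -0.0]
contact_force: [-0.7, -0.0, 0.0]
opening: 0.525
finger_force: 0.0
```

```bash
python3 st.py; python3 wm.py w10
```

```text
t 25.9 pos [474.14 167.1   76.26] yaw -9.26 zaxis [ 8.e-04  1.e-04 -1.e+00]
F tool [-0.7   0.12 -0.  ] T tool [ 0.003  0.017 -0.002] dq 0.0025 0.0
net [-0.7  0.1 -5.4] CoP mm 31.0 -5.0
[281.8 288.1] 4659.5 [0.4582 0.1697 0.0581] [-16.2   0.   18.2]
[342.8 294. ] 2022.0 [0.4484 0.1349 0.0581] [-20.2  36.   18.1]
[232.3 284.6] 678.0 [0.4651 0.1977 0.0581] [-13.8 -28.8  18.2]
[281.5 168.1] 328.0 [0.528  0.1584 0.0581] [54.6 -0.1 18.2]
apex row 141 rear [333, 333, 332, 332]
```

Emit:
{"fn": "step_arm", "kwargs": {
  "motion": [
    {"offset":[0,0,0],"twist":0},
    {"offset":[0,0,0],"twist":0},
    {"offset":[0,0,0],"twist":0},
    {"offset":[0,0,0],"twist":0}
  ],
  "gripper": 0.0,
  "grip_force": 25
}}

```text
time: 26.35
eef_pos: [0.474, 0.1672, 0.0762]
tcp_rot: [0.997, -0.081, 0.0, -0.0]
contact_force: [0.5, 0.4, 1.3]
opening: 0.341
finger_force: 24.8
```

```bash
python3 st.py
```

```text
t 26.35 pos [474.01 167.22  76.21] yaw -9.27 zaxis [ 5.e-04  4.e-04 -1.e+00]
F tool [ 0.47 -0.53 -1.25] T tool [ 0.192 -0.019  0.02 ] dq 0.0013 24.837163388729095
net [ 0.5 -0.5 -6.7] CoP mm -18.0 -12.0
```

Emit:
{"fn": "step_arm", "kwargs": {
  "motion": [
    {"offset":[0,0,-0.0003],"twist":0},
    {"offset":[0,0,-0.0006],"twist":0},
    {"offset":[0,0,-0.0006],"twist":0},
    {"offset":[0,0,-0.0006],"twist":0}
  ]
}}

```text
time: 26.75
eef_pos: [0.4737, 0.1672, 0.0763]
tcp_rot: [0.997, -0.081, 0.0, -0.0]
contact_force: [1.5, 1.4, -3.2]
opening: 0.343
finger_force: 24.9
```

```bash
python3 st.py
```

```text
t 26.75 pos [473.73 167.17  76.31] yaw -9.27 zaxis [ 1.e-04  3.e-04 -1.e+00]
F tool [ 1.22 -1.65  3.23] T tool [0.39  0.293 0.032] dq 0.0034 24.907827079296112
net [ 1.2 -1.6 -2.2] CoP mm 14.0 -16.0
```

Now drag scans in light contact: constant z command, reading height and load at each step. First along x.

Emit:
{"fn": "step_arm", "kwargs": {
  "motion": [
    {"offset":[-0.0003,0,-0.001],"twist":0},
    {"offset":[-0.0008,0,-0.001],"twist":0},
    {"offset":[-0.0008,0,-0.0005],"twist":0},
    {"offset":[-0.0008,0,0],"twist":0},
    {"offset":[-0.0008,0,0],"twist":0}
  ]
}}

```text
time: 27.25
eef_pos: [0.4729, 0.1671, 0.0768]
tcp_rot: [0.997, -0.081, -0.0, 0.0]
contact_force: [0.9, 0.3, -1.8]
opening: 0.342
finger_force: 25.3
```

Emit:
{"fn": "step_arm", "kwargs": {
  "motion": [
    {"offset":[0.0003,0,0],"twist":0},
    {"offset":[0.0006,0,0],"twist":0},
    {"offset":[0.0006,0,0],"twist":0}
  ]
}}

```text
time: 27.55
eef_pos: [0.4734, 0.1672, 0.0765]
tcp_rot: [0.997, -0.081, -0.0, -0.0]
contact_force: [-0.5, 0.4, -2.9]
opening: 0.346
finger_force: 25.3
```

Emit:
{"fn": "step_arm", "kwargs": {
  "motion": [
    {"offset":[0.0003,0,0],"twist":0},
    {"offset":[0.0006,0,0],"twist":0},
    {"offset":[0.0006,0,0],"twist":0}
  ]
}}

```text
time: 27.85
eef_pos: [0.474, 0.1671, 0.0764]
tcp_rot: [0.997, -0.081, -0.0, -0.0]
contact_force: [-0.1, 0.5, -3.4]
opening: 0.347
finger_force: 25.2
```

Emit:
{"fn": "step_arm", "kwargs": {
  "motion": [
    {"offset":[0.0003,0,0],"twist":0},
    {"offset":[0.0006,0,0],"twist":0},
    {"offset":[0.0006,0,0],"twist":0}
  ]
}}

```text
time: 28.15
eef_pos: [0.4744, 0.167, 0.0763]
tcp_rot: [0.997, -0.081, -0.001, 0.0]
contact_force: [-1.2, 0.8, -3.4]
opening: 0.345
finger_force: 25.1
```

Emit:
{"fn": "step_arm", "kwargs": {
  "motion": [
    {"offset":[0.0003,0,0],"twist":0},
    {"offset":[0.0006,0,0],"twist":0},
    {"offset":[0.0006,0,0],"twist":0}
  ]
}}

```text
time: 28.45
eef_pos: [0.4748, 0.1669, 0.0763]
tcp_rot: [0.997, -0.081, -0.001, 0.0]
contact_force: [-2.0, 1.3, -3.2]
opening: 0.342
finger_force: 25.2
```

Emit:
{"fn": "step_arm", "kwargs": {
  "motion": [
    {"offset":[0.0003,0,0],"twist":0},
    {"offset":[0.0006,0,0],"twist":0},
    {"offset":[0.0006,0,0],"twist":0}
  ]
}}

```text
time: 28.75
eef_pos: [0.4751, 0.1668, 0.0763]
tcp_rot: [0.997, -0.081, -0.001, 0.0]
contact_force: [-5.3, 2.1, -2.9]
opening: 0.345
finger_force: 25.2
```

Emit:
{"fn": "step_arm", "kwargs": {
  "motion": [
    {"offset":[0.0003,0,0],"twist":0},
    {"offset":[0.0006,0,0],"twist":0},
    {"offset":[0.0006,0,0],"twist":0}
  ]
}}

```text
time: 29.05
eef_pos: [0.4753, 0.1668, 0.0763]
tcp_rot: [0.997, -0.081, -0.002, 0.0]
contact_force: [-6.5, 1.7, -1.1]
opening: 0.34
finger_force: 25.4
```

```bash
python3 st.py
```

```text
t 29.05 pos [475.26 166.79  76.28] yaw -9.26 zaxis [-3.7e-03  1.0e-04 -1.0e+00]
F tool [-6.67 -0.61  1.14] T tool [ 0.268 -1.1    0.031] dq 0.0026 25.35799115896225
net [-6.7 -0.6 -4.3] CoP mm 79.0 -32.0
```

The x scan bottoms between 474.3 and 474.8, so x0 ≈ 474.5. Now the same in y at that x.

Emit:
{"fn": "step_arm", "kwargs": {
  "motion": [
    {"offset":[-0.0015,0.0005,-0.001],"twist":0},
    {"offset":[-0.002,0.0012,-0.001],"twist":0},
    {"offset":[-0.002,0.0012,-0.001],"twist":0},
    {"offset":[-0.002,0.0012,-0.0005],"twist":0},
    {"offset":[-0.002,0.0012,0],"twist":0},
    {"offset":[-0.002,0.0012,0],"twist":0}
  ]
}}

```text
time: 29.65
eef_pos: [0.475, 0.1657, 0.0771]
tcp_rot: [0.997, -0.081, 0.001, -0.0]
contact_force: [1.0, -0.2, -3.1]
opening: 0.349
finger_force: 25.3
```

Emit:
{"fn": "step_arm", "kwargs": {
  "motion": [
    {"offset":[0,-0.0003,0],"twist":0},
    {"offset":[0,-0.0005,0],"twist":0},
    {"offset":[0,-0.0005,0],"twist":0}
  ]
}}

```text
time: 29.95
eef_pos: [0.4747, 0.1663, 0.0767]
tcp_rot: [0.997, -0.081, 0.0, -0.0]
contact_force: [0.1, -0.7, -4.7]
opening: 0.342
finger_force: 25.2
```

Emit:
{"fn": "step_arm", "kwargs": {
  "motion": [
    {"offset":[0,-0.0003,0],"twist":0},
    {"offset":[0,-0.0005,0],"twist":0},
    {"offset":[0,-0.0005,0],"twist":0}
  ]
}}

```text
time: 30.25
eef_pos: [0.4744, 0.1668, 0.0765]
tcp_rot: [0.997, -0.081, -0.0, 0.0]
contact_force: [0.5, 0.0, -4.8]
opening: 0.339
finger_force: 25.1
```

Emit:
{"fn": "step_arm", "kwargs": {
  "motion": [
    {"offset":[0,-0.0003,0],"twist":0},
    {"offset":[0,-0.0005,0],"twist":0},
    {"offset":[0,-0.0005,0],"twist":0}
  ]
}}

```text
time: 30.55
eef_pos: [0.4744, 0.1673, 0.0764]
tcp_rot: [0.997, -0.081, -0.0, 0.0]
contact_force: [-0.2, 0.2, -4.9]
opening: 0.34
finger_force: 25.1
```

Emit:
{"fn": "step_arm", "kwargs": {
  "motion": [
    {"offset":[0,-0.0003,0],"twist":0},
    {"offset":[0,-0.0005,0],"twist":0},
    {"offset":[0,-0.0005,0],"twist":0}
  ]
}}

```text
time: 30.85
eef_pos: [0.4746, 0.1677, 0.0765]
tcp_rot: [0.997, -0.081, -0.0, 0.0]
contact_force: [-0.2, -0.4, -4.2]
opening: 0.342
finger_force: 25.1
```

Emit:
{"fn": "step_arm", "kwargs": {
  "motion": [
    {"offset":[0,-0.0003,0],"twist":0},
    {"offset":[0,-0.0005,0],"twist":0},
    {"offset":[0,-0.0005,0],"twist":0}
  ]
}}

```text
time: 31.15
eef_pos: [0.4747, 0.1681, 0.0766]
tcp_rot: [0.997, -0.081, -0.0, 0.0]
contact_force: [-0.3, -1.7, -4.5]
opening: 0.341
finger_force: 25.1
```

```bash
python3 st.py
```

```text
t 31.15 pos [474.68 168.07  76.6 ] yaw -9.25 zaxis [-4.e-04 -5.e-04 -1.e+00]
F tool [-0.03  1.68  4.45] T tool [-0.323 -0.105  0.016] dq 0.0025 25.140294134616852
net [-0.   1.7 -0.9] CoP mm -103.0 -39.0
```

Centre is about (474.5, 167.35). Now a yaw scan there in light contact.

Emit:
{"fn": "step_arm", "kwargs": {
  "motion": [
    {"offset":[0,0.0005,-0.001],"twist":-0.4},
    {"offset":[0,0.0007,-0.001],"twist":-0.8},
    {"offset":[0,0.0007,-0.0005],"twist":-0.8},
    {"offset":[0,0.0007,0],"twist":-0.8},
    {"offset":[0,0.0007,0.0003],"twist":-0.8},
    {"offset":[0,0.0007,0.0003],"twist":-0.8}
  ]
}}

```text
time: 31.75
eef_pos: [0.4749, 0.1677, 0.0766]
tcp_rot: [0.997, -0.074, 0.0, -0.0]
contact_force: [-0.5, -0.3, -3.1]
opening: 0.339
finger_force: 25.3
```

```bash
python3 st.py
```

```text
t 31.75 pos [474.89 167.66  76.63] yaw -8.46 zaxis [ 3.e-04  2.e-04 -1.e+00]
F tool [-0.42  0.37  3.14] T tool [-0.024 -0.109 -0.046] dq 0.0014 25.308135151863098
net [-0.4  0.4 -2.3] CoP mm -8.0 -25.0
```

Emit:
{"fn": "step_arm", "kwargs": {
  "motion": [
    {"offset":[0,0,0],"twist":0.2},
    {"offset":[0,0,0],"twist":0.4},
    {"offset":[0,0,0],"twist":0.4}
  ]
}}

```text
time: 32.05
eef_pos: [0.4749, 0.1676, 0.0765]
tcp_rot: [0.997, -0.077, 0.0, -0.0]
contact_force: [-0.6, 0.9, -3.4]
opening: 0.343
finger_force: 25.3
```

```bash
python3 st.py
```

```text
t 32.05 pos [474.88 167.6   76.49] yaw -8.85 zaxis [ 5.e-04  1.e-04 -1.e+00]
F tool [-0.71 -0.85  3.43] T tool [ 0.012  0.03  -0.074] dq 0.0029 25.297130048274994
net [-0.7 -0.8 -2. ] CoP mm 93.0 86.0
```

Emit:
{"fn": "step_arm", "kwargs": {
  "motion": [
    {"offset":[0,0,0],"twist":0.2},
    {"offset":[0,0,0],"twist":0.4},
    {"offset":[0,0,0],"twist":0.4}
  ]
}}

```text
time: 32.35
eef_pos: [0.4748, 0.1675, 0.0764]
tcp_rot: [0.997, -0.081, 0.0, 0.0]
contact_force: [0.5, -0.4, -3.9]
opening: 0.342
finger_force: 25.3
```

```bash
python3 st.py
```

```text
t 32.35 pos [474.82 167.53  76.38] yaw -9.25 zaxis [ 3.e-04 -1.e-04 -1.e+00]
F tool [0.57 0.32 3.87] T tool [-0.061  0.012 -0.07 ] dq 0.0019 25.30178815126419
net [ 0.6  0.3 -1.5] CoP mm -72.0 -5.0
```

Emit:
{"fn": "step_arm", "kwargs": {
  "motion": [
    {"offset":[0,0,0],"twist":0.2},
    {"offset":[0,0,0],"twist":0.4},
    {"offset":[0,0,0],"twist":0.4}
  ]
}}

```text
time: 32.65
eef_pos: [0.4746, 0.1675, 0.0763]
tcp_rot: [0.996, -0.084, -0.0, 0.0]
contact_force: [-0.9, -1.3, -2.3]
opening: 0.343
finger_force: 25.3
```

```bash
python3 st.py
```

```text
t 32.65 pos [474.6  167.46  76.27] yaw -9.65 zaxis [-2.e-04 -3.e-04 -1.e+00]
F tool [-0.66  1.42  2.28] T tool [-0.136 -0.006 -0.085] dq 0.0021 25.307579040527344
net [-0.7  1.4 -3.1] CoP mm 44.0 -54.0
```

Emit:
{"fn": "step_arm", "kwargs": {
  "motion": [
    {"offset":[0,0,0],"twist":0.2},
    {"offset":[0,0,0],"twist":0.4},
    {"offset":[0,0,0],"twist":0.4}
  ]
}}

```text
time: 32.95
eef_pos: [0.4746, 0.1675, 0.0763]
tcp_rot: [0.996, -0.088, -0.0, 0.0]
contact_force: [-1.3, -0.2, -2.6]
opening: 0.34
finger_force: 25.3
```

```bash
python3 st.py
```

```text
t 32.95 pos [474.55 167.45  76.27] yaw -10.04 zaxis [-4.e-04 -3.e-04 -1.e+00]
F tool [-1.21  0.41  2.63] T tool [-0.204 -0.073 -0.17 ] dq 0.0027 25.32264769077301
net [-1.2  0.4 -2.8] CoP mm 68.0 42.0
```

Emit:
{"fn": "step_arm", "kwargs": {
  "motion": [
    {"offset":[0,0,0],"twist":-0.3},
    {"offset":[0,0,0.0002],"twist":-0.3},
    {"offset":[0,0,0.0003],"twist":-0.3},
    {"offset":[0,0,0.0003],"twist":-0.3}
  ]
}}

```text
time: 33.35
eef_pos: [0.4746, 0.1675, 0.0762]
tcp_rot: [0.996, -0.085, -0.0, 0.0]
contact_force: [-2.2, -1.4, -0.5]
opening: 0.343
finger_force: 25.5
```

```bash
python3 st.py
```

```text
t 33.35 pos [474.65 167.48  76.19] yaw -9.75 zaxis [-3.e-04 -2.e-04 -1.e+00]
F tool [-1.95  1.75  0.46] T tool [-0.409 -0.16  -0.035] dq 0.0018 25.51951825618744
net [-2.   1.8 -4.9] CoP mm 53.0 7.0
```

Emit:
{"fn": "step_arm", "kwargs": {
  "motion": [
    {"offset":[-0.0003,0,0],"twist":0},
    {"offset":[-0.0006,0,0],"twist":0},
    {"offset":[-0.0006,0,0],"twist":0}
  ]
}}

```text
time: 33.65
eef_pos: [0.4745, 0.1675, 0.0762]
tcp_rot: [0.996, -0.085, 0.001, 0.0]
contact_force: [-0.6, -1.4, -1.3]
opening: 0.342
finger_force: 25.5
```

```bash
python3 st.py
```

```text
t 33.65 pos [474.49 167.54  76.23] yaw -9.75 zaxis [ 1.1e-03 -2.0e-04 -1.0e+00]
F tool [-0.39  1.44  1.26] T tool [-0.45   0.038 -0.071] dq 0.003 25.472676157951355
net [-0.4  1.4 -4.1] CoP mm 30.0 34.0
```

Emit:
{"fn": "step_arm", "kwargs": {
  "motion": [
    {"offset":[0.0003,0.0003,0],"twist":0},
    {"offset":[0.0003,0.0006,0],"twist":0},
    {"offset":[0.0003,0.0006,0],"twist":0}
  ]
}}

```text
time: 33.95
eef_pos: [0.4745, 0.1674, 0.0762]
tcp_rot: [0.996, -0.085, 0.0, -0.0]
contact_force: [-0.3, -0.7, -0.1]
opening: 0.345
finger_force: 25.5
```

```bash
python3 st.py
```

```text
t 33.95 pos [474.51 167.35  76.19] yaw -9.78 zaxis [ 7.e-04  9.e-04 -1.e+00]
F tool [-0.17  0.72  0.13] T tool [ 0.003  0.002 -0.069] dq 0.0024 25.509720146656036
net [-0.2  0.7 -5.3] CoP mm 7.0 -30.0
```

Emit:
{"fn": "step_arm", "kwargs": {
  "motion": [
    {"offset":[0,-0.0003,0],"twist":0},
    {"offset":[0,-0.0006,0],"twist":0},
    {"offset":[0,-0.0006,0],"twist":0}
  ]
}}

```text
time: 34.25
eef_pos: [0.4745, 0.1675, 0.0762]
tcp_rot: [0.996, -0.085, 0.0, 0.0]
contact_force: [-0.8, -1.4, 0.6]
opening: 0.344
finger_force: 25.6
```

```bash
python3 st.py
```

```text
t 34.25 pos [474.52 167.5   76.17] yaw -9.74 zaxis [ 2.e-04 -4.e-04 -1.e+00]
F tool [-0.59  1.56 -0.59] T tool [-0.353 -0.01  -0.077] dq 0.0018 25.589473843574524
net [-0.6  1.6 -6. ] CoP mm 19.0 3.0
```

It is now locked in place: ±0.6 mm of command moves it only ~0.15 mm, and the load is central. I'll relax the lateral load, let go, then regrip to remove any residual tilt and recheck.

Emit:
{"fn": "step_arm", "kwargs": {
  "motion": [
    {"offset":[0.0,0.0004,0],"twist":-0.1},
    {"offset":[0.0,0.0004,0],"twist":-0.1},
    {"offset":[0.0,0.0004,0],"twist":-0.1}
  ]
}}

```text
time: 34.55
eef_pos: [0.4745, 0.1674, 0.0762]
tcp_rot: [0.996, -0.084, 0.0, -0.0]
contact_force: [0.3, 0.3, 0.6]
opening: 0.342
finger_force: 25.6
```

```bash
python3 st.py
```

```text
t 34.55 pos [474.49 167.36  76.17] yaw -9.67 zaxis [ 5.e-04  5.e-04 -1.e+00]
F tool [ 0.21 -0.38 -0.64] T tool [-0.09  -0.023 -0.018] dq 0.0015 25.600854456424713
net [ 0.2 -0.4 -6. ] CoP mm -11.0 28.0
```

Emit:
{"fn": "step_arm", "kwargs": {
  "motion": [
    {"offset":[0,0,0],"twist":0},
    {"offset":[0,0,0],"twist":0},
    {"offset":[0,0,0],"twist":0},
    {"offset":[0,0,0],"twist":0}
  ],
  "gripper": 0.045
}}

```text
time: 34.95
eef_pos: [0.4744, 0.1673, 0.076]
tcp_rot: [0.996, -0.084, 0.0, -0.0]
contact_force: [0.5, -0.7, -0.1]
opening: 0.527
finger_force: 0.0
```

```bash
python3 st.py; python3 wm.py w11
```

```text
t 34.95 pos [474.36 167.27  76.04] yaw -9.66 zaxis [ 1.e-04  2.e-04 -1.e+00]
F tool [0.58 0.58 0.1 ] T tool [ 0.039  0.003 -0.009] dq 0.0009 0.0
net [ 0.6  0.6 -5.3] CoP mm -23.0 -31.0
[281.8 287.8] 4676.5 [0.4587 0.1699 0.0581] [-15.8   0.   17.9]
[342.8 293.8] 2008.0 [0.4487 0.1352 0.0581] [-19.9  35.9  17.9]
[232.6 284.7] 644.0 [0.4656 0.1977 0.0581] [-13.7 -28.6  17.9]
[281.3 167.5] 334.5 [0.5285 0.1582 0.0581] [54.9 -0.2 17.9]
apex row 141 rear [332, 332, 332, 332]
```

Emit:
{"fn": "step_arm", "kwargs": {
  "motion": [
    {"offset":[0,0,0],"twist":0},
    {"offset":[0,0,0],"twist":0},
    {"offset":[0,0,0],"twist":0},
    {"offset":[0,0,0],"twist":0}
  ],
  "gripper": 0.0
}}

```text
time: 35.4
eef_pos: [0.4744, 0.1673, 0.0761]
tcp_rot: [0.996, -0.084, 0.0, -0.0]
contact_force: [-0.1, 1.2, 1.3]
opening: 0.343
finger_force: 24.9
```

```bash
python3 st.py
```

```text
t 35.4 pos [474.39 167.33  76.14] yaw -9.66 zaxis [ 1.e-04  3.e-04 -1.e+00]
F tool [-0.3  -1.2  -1.31] T tool [ 0.111 -0.09  -0.015] dq 0.0024 24.933682680130005
net [-0.3 -1.2 -6.7] CoP mm -4.0 22.0
```

Emit:
{"fn": "step_arm", "kwargs": {
  "motion": [
    {"offset":[0,0,-0.0003],"twist":0},
    {"offset":[0,0,-0.0006],"twist":0},
    {"offset":[0,0,-0.0006],"twist":0}
  ]
}}

```text
time: 35.7
eef_pos: [0.4741, 0.1672, 0.0762]
tcp_rot: [0.996, -0.084, -0.0, -0.0]
contact_force: [1.0, 1.7, -2.8]
opening: 0.347
finger_force: 24.9
```

```bash
python3 st.py
```

```text
t 35.7 pos [474.13 167.24  76.21] yaw -9.66 zaxis [-1.e-04  1.e-04 -1.e+00]
F tool [ 0.66 -1.86  2.76] T tool [0.31  0.143 0.004] dq 0.0021 24.890572428703308
net [ 0.7 -1.9 -2.6] CoP mm 1.0 34.0
```

Final check scan with the level grip: small ±x and ±y drags at light load.

Emit:
{"fn": "step_arm", "kwargs": {
  "motion": [
    {"offset":[0.0004,-0.0004,0],"twist":0},
    {"offset":[0.0004,-0.0004,0],"twist":0},
    {"offset":[0.0004,-0.0004,0],"twist":0}
  ]
}}

```text
time: 36.0
eef_pos: [0.4743, 0.1674, 0.0762]
tcp_rot: [0.996, -0.084, -0.001, 0.0]
contact_force: [0.6, 0.8, -2.9]
opening: 0.345
finger_force: 24.9
```

Emit:
{"fn": "step_arm", "kwargs": {
  "motion": [
    {"offset":[0.0005,0,0],"twist":0},
    {"offset":[0.001,0,0],"twist":0},
    {"offset":[0.001,0,0],"twist":0}
  ]
}}

```text
time: 36.3
eef_pos: [0.4748, 0.1673, 0.0762]
tcp_rot: [0.996, -0.084, -0.001, 0.0]
contact_force: [-3.0, 0.5, -1.7]
opening: 0.346
finger_force: 25.0
```

```bash
python3 st.py
```

```text
t 36.3 pos [474.76 167.28  76.21] yaw -9.65 zaxis [-2.9e-03 -4.0e-04 -1.0e+00]
F tool [-3.03 -0.01  1.71] T tool [-0.15  -0.54   0.009] dq 0.0031 25.001943111419678
net [-3.  -0.  -3.7] CoP mm 30.0 41.0
```

Emit:
{"fn": "step_arm", "kwargs": {
  "motion": [
    {"offset":[-0.0007,0,0],"twist":0},
    {"offset":[-0.0014,0,0],"twist":0},
    {"offset":[-0.0018,0,0],"twist":0},
    {"offset":[-0.0018,0,0],"twist":0}
  ]
}}

```text
time: 36.7
eef_pos: [0.4742, 0.1677, 0.0765]
tcp_rot: [0.996, -0.084, 0.0, -0.0]
contact_force: [0.1, -0.3, -5.8]
opening: 0.346
finger_force: 25.0
```

```bash
python3 st.py
```

```text
t 36.7 pos [474.2  167.67  76.52] yaw -9.66 zaxis [ 8.e-04  1.e-04 -1.e+00]
F tool [0.17 0.29 5.82] T tool [-0.042 -0.005 -0.022] dq 0.0046 25.04844903945923
net [0.2 0.3 0.4] CoP mm 98.0 47.0
```

Emit:
{"fn": "step_arm", "kwargs": {
  "motion": [
    {"offset":[0.0008,0,0],"twist":0},
    {"offset":[0.0008,0.0005,0],"twist":0},
    {"offset":[0.0008,0.001,0],"twist":0},
    {"offset":[0.0008,0.001,0],"twist":0}
  ]
}}

```text
time: 37.1
eef_pos: [0.4748, 0.1666, 0.0767]
tcp_rot: [0.996, -0.084, 0.0, -0.0]
contact_force: [0.5, 0.3, -5.0]
opening: 0.345
finger_force: 25.1
```

```bash
python3 st.py
```

```text
t 37.1 pos [474.8  166.63  76.72] yaw -9.66 zaxis [ 5.e-04  3.e-04 -1.e+00]
F tool [ 0.48 -0.34  4.97] T tool [ 0.066 -0.038 -0.025] dq 0.001 25.082518458366394
net [ 0.5 -0.3 -0.4] CoP mm -327.0 17.0
```

Emit:
{"fn": "step_arm", "kwargs": {
  "motion": [
    {"offset":[0,-0.001,0],"twist":0},
    {"offset":[0,-0.0018,0],"twist":0},
    {"offset":[0,-0.0018,0],"twist":0}
  ]
}}

```text
time: 37.4
eef_pos: [0.4749, 0.1681, 0.0767]
tcp_rot: [0.996, -0.084, -0.0, 0.0]
contact_force: [-0.0, -1.4, -3.5]
opening: 0.34
finger_force: 25.2
```

```bash
python3 st.py
```

```text
t 37.4 pos [474.94 168.09  76.71] yaw -9.63 zaxis [-2.e-04 -8.e-04 -1.e+00]
F tool [0.22 1.42 3.49] T tool [-0.328 -0.07  -0.016] dq 0.0022 25.169862806797028
net [ 0.2  1.4 -1.9] CoP mm -61.0 12.0
```

The scan is symmetric: y = 166.63 and 168.09 both ride up to 76.7, so the centre is y ≈ 167.36, x ≈ 474.45, bottom ≈ 76.15. I'll go there, lower lightly, then jiggle and read.

Emit:
{"fn": "step_arm", "kwargs": {
  "motion": [
    {"offset":[-0.0002,0.0005,0],"twist":0},
    {"offset":[-0.00045,0.0009,0],"twist":0},
    {"offset":[-0.00045,0.0009,0],"twist":0},
    {"offset":[-0.00045,0.0009,0.0002],"twist":0},
    {"offset":[-0.00045,0.0009,0.0004],"twist":0},
    {"offset":[-0.00045,0.0009,0.0004],"twist":0}
  ]
}}

```text
time: 38.0
eef_pos: [0.4744, 0.1676, 0.0763]
tcp_rot: [0.996, -0.084, -0.0, -0.0]
contact_force: [-0.9, 0.6, -4.2]
opening: 0.344
finger_force: 25.2
```

```bash
python3 st.py
```

```text
t 38.0 pos [474.36 167.59  76.34] yaw -9.66 zaxis [ 0.e+00  1.e-04 -1.e+00]
F tool [-1.  -0.4  4.2] T tool [ 0.051 -0.037  0.005] dq 0.0025 25.19628882408142
net [-1.  -0.4 -1.2] CoP mm 147.0 29.0
```

Emit:
{"fn": "step_arm", "kwargs": {
  "motion": [
    {"offset":[0.0001,0.0002,0.0001],"twist":0},
    {"offset":[0.0001,0.0002,0.0003],"twist":0},
    {"offset":[0.0005,0.0002,0.0003],"twist":0.3},
    {"offset":[-0.0003,0.0002,0.0003],"twist":-0.3},
    {"offset":[0.0001,0.0006,0.0003],"twist":0},
    {"offset":[0.0001,-0.0002,0.0003],"twist":0},
    {"offset":[0.0001,0.0002,0.0003],"twist":0},
    {"offset":[0.0001,0.0002,0.0003],"twist":0}
  ]
}}

```text
time: 38.8
eef_pos: [0.4745, 0.1673, 0.0761]
tcp_rot: [0.996, -0.084, 0.0, -0.0]
contact_force: [-2.0, 1.0, -1.0]
opening: 0.34
finger_force: 25.5
```

```bash
python3 st.py
```

```text
t 38.8 pos [474.48 167.35  76.14] yaw -9.66 zaxis [ 1.e-04  2.e-04 -1.e+00]
F tool [-2.14 -0.63  0.98] T tool [ 0.189 -0.39  -0.067] dq 0.0021 25.536368787288666
net [-2.1 -0.6 -4.4] CoP mm 16.0 -12.0
```

At the predicted home. Release, then rise straight up.

Emit:
{"fn": "step_arm", "kwargs": {
  "motion": [
    {"offset":[-0.0002,0,0],"twist":0},
    {"offset":[-0.0003,0,0],"twist":0},
    {"offset":[-0.0003,0,0],"twist":0}
  ]
}}

```text
time: 39.1
eef_pos: [0.4744, 0.1674, 0.0761]
tcp_rot: [0.996, -0.084, 0.0, -0.0]
contact_force: [-0.5, 1.0, -0.1]
opening: 0.344
finger_force: 25.6
```

```bash
python3 st.py
```

```text
t 39.1 pos [474.38 167.38  76.14] yaw -9.66 zaxis [ 8.e-04  1.e-04 -1.e+00]
F tool [-0.68 -0.89  0.13] T tool [ 0.158 -0.164 -0.037] dq 0.0024 25.566283464431763
net [-0.7 -0.9 -5.3] CoP mm -3.0 6.0
```

Emit:
{"fn": "step_arm", "kwargs": {
  "motion": [
    {"offset":[0,0,0],"twist":0},
    {"offset":[0,0,0],"twist":0},
    {"offset":[0,0,0],"twist":0},
    {"offset":[0,0,0],"twist":0},
    {"offset":[0,0,0],"twist":0}
  ],
  "gripper": 0.06
}}

```text
time: 39.6
eef_pos: [0.4743, 0.1673, 0.076]
tcp_rot: [0.996, -0.084, 0.0, -0.0]
contact_force: [0.4, 0.1, -0.5]
opening: 0.7
finger_force: 0.0
```

```bash
python3 st.py; python3 wm.py w12
```

```text
t 39.6 pos [474.26 167.31  76.03] yaw -9.66 zaxis [ 4.e-04 -0.e+00 -1.e+00]
F tool [ 0.4  -0.21  0.51] T tool [-0.04   0.028  0.029] dq 0.0015 0.0
net [ 0.4 -0.2 -4.9] CoP mm -12.0 18.0
[281.9 287.6] 4671.0 [0.4588 0.1699 0.0581] [-15.7   0.1  17.9]
[346.3 287.2] 612.0 [0.4527 0.1328 0.0581] [-15.4  37.6  17.9]
[281.2 167.3] 331.5 [0.5285 0.1583 0.0581] [55.  -0.3 18. ]
[220.6 290.4] 297.5 [0.4629 0.2056 0.0581] [-17.6 -35.8  17.9]
apex row 140 rear [332, 332, 332, 332]
```

Emit:
{"fn": "step_arm", "kwargs": {
  "motion": [
    {"offset":[0,0,-0.01],"twist":0},
    {"offset":[0,0,-0.025],"twist":0},
    {"offset":[0,0,-0.045],"twist":0},
    {"offset":[0,0,-0.06],"twist":0},
    {"offset":[0,0,-0.06],"twist":0}
  ]
}}

```text
time: 40.15
eef_pos: [0.4761, 0.1677, 0.1392]
tcp_rot: [0.996, -0.084, 0.003, -0.001]
contact_force: [-0.2, 0.3, 0.7]
opening: 0.703
finger_force: 0.0
```

Emit:
{"fn": "step_arm", "kwargs": {
  "motion": [
    {"offset":[0,0,0],"twist":0},
    {"offset":[0,0,0],"twist":0},
    {"offset":[0,0,0],"twist":0},
    {"offset":[0,0,0],"twist":0},
    {"offset":[0,0,0],"twist":0},
    {"offset":[0,0,0],"twist":0}
  ],
  "gripper": 0.0
}}

```text
time: 40.75
eef_pos: [0.474, 0.1673, 0.1356]
tcp_rot: [0.996, -0.084, -0.0, 0.0]
contact_force: [-0.3, 0.4, -0.2]
opening: 0.002
finger_force: 0.0
```

```bash
python3 st.py; python3 wm.py w13
```

```text
t 40.75 pos [473.97 167.32 135.63] yaw -9.66 zaxis [-6.e-04 -1.e-04 -1.e+00]
F tool [-0.39 -0.32  0.25] T tool [-0.043  0.006 -0.029] dq 0.0017 0.0
net [-0.4 -0.3 -5.2] CoP mm 18.0 22.0
[281.9 245.4] 2877.0 [0.4571 0.1701 0.0581] [-17.1   0.   77.5]
[281.4 150.5] 181.0 [0.5287 0.1583 0.0581] [55.5 -0.3 77.5]
[339.5 266.4] 136.0 [0.4313 0.1282 0.0581] [-35.5  45.7  77.6]
[224.7 267. ] 133.0 [0.446  0.2181 0.0581] [-36.  -45.4  77.5]
apex row 131 rear [271, 266, 266, 269]
```

View pics/w13.png

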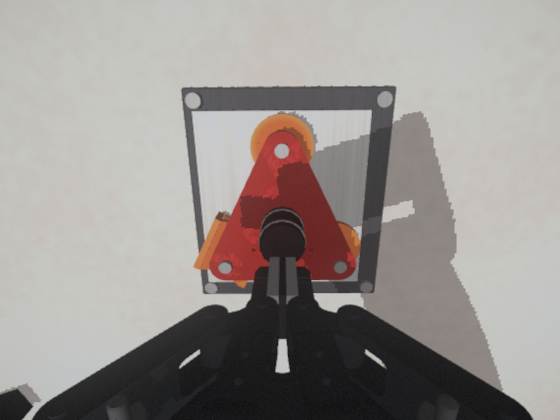

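The picture shows the plate centred over its seats with A in the cone (bolt ~282,150) and yaw parallel to the base. All three bolts fit their nominal places within 1 mm. Now the bedding push with shut fingers: approach first.

Emit:
{"fn": "step_arm", "kwargs": {
  "motion": [
    {"offset":[0,0,0.01],"twist":0},
    {"offset":[0,0,0.02],"twist":0},
    {"offset":[0,0,0.025],"twist":0},
    {"offset":[0,0,0.0265],"twist":0},
    {"offset":[0,0,0.0265],"twist":0},
    {"offset":[0,0,0.0265],"twist":0}
  ]
}}

```text
time: 41.4
eef_pos: [0.4743, 0.1674, 0.1096]
tcp_rot: [0.996, -0.084, 0.0, -0.0]
contact_force: [0.3, -1.0, -0.1]
opening: -0.002
finger_force: 0.0
```

Emit:
{"fn": "step_arm", "kwargs": {
  "motion": [
    {"offset":[0,0,0.0005],"twist":0},
    {"offset":[0,0,0.001],"twist":0},
    {"offset":[0,0,0.0015],"twist":0},
    {"offset":[0,0,0.0015],"twist":0}
  ]
}}

```text
time: 41.8
eef_pos: [0.4741, 0.1673, 0.108]
tcp_rot: [0.996, -0.084, 0.0, -0.0]
contact_force: [-0.8, -0.3, -0.6]
opening: -0.005
finger_force: 0.0
```

Emit:
{"fn": "step_arm", "kwargs": {
  "motion": [
    {"offset":[0,0,0.0004],"twist":0},
    {"offset":[0,0,0.0008],"twist":0},
    {"offset":[0,0,0.0008],"twist":0}
  ]
}}

```text
time: 42.1
eef_pos: [0.474, 0.1673, 0.107]
tcp_rot: [0.996, -0.084, -0.0, -0.0]
contact_force: [-0.0, -0.1, -0.2]
opening: 0.0
finger_force: 0.0
```

Emit:
{"fn": "step_arm", "kwargs": {
  "motion": [
    {"offset":[0,0,0.0003],"twist":0},
    {"offset":[0,0,0.0005],"twist":0},
    {"offset":[0,0,0.0005],"twist":0}
  ]
}}

```text
time: 42.4
eef_pos: [0.4743, 0.1674, 0.107]
tcp_rot: [0.996, -0.084, 0.0, -0.0]
contact_force: [-0.5, 0.4, 2.8]
opening: -0.003
finger_force: 1.1
```

First touch is at TCP 107.0, so the knob top is at ~96.0 mm against a nominal home height of 96.1. Push on.

Emit:
{"fn": "step_arm", "kwargs": {
  "motion": [
    {"offset":[0,0,0.0003],"twist":0},
    {"offset":[0,0,0.0006],"twist":0},
    {"offset":[0,0,0.0006],"twist":0}
  ]
}}

```text
time: 42.7
eef_pos: [0.4745, 0.1675, 0.1069]
tcp_rot: [0.996, -0.084, 0.0, -0.0]
contact_force: [-1.9, -0.2, 5.7]
opening: -0.005
finger_force: 2.8
```

Emit:
{"fn": "step_arm", "kwargs": {
  "motion": [
    {"offset":[-0.0002,0,0.0003],"twist":0},
    {"offset":[-0.0004,0,0.0006],"twist":0},
    {"offset":[-0.0004,0,0.0006],"twist":0}
  ]
}}

```text
time: 43.0
eef_pos: [0.4745, 0.1675, 0.1068]
tcp_rot: [0.996, -0.084, 0.001, -0.0]
contact_force: [-2.0, -0.9, 7.6]
opening: 0.006
finger_force: 3.7
```

Emit:
{"fn": "step_arm", "kwargs": {
  "motion": [
    {"offset":[-0.0002,0,0.0003],"twist":0},
    {"offset":[-0.0005,-0.0001,0.0006],"twist":0},
    {"offset":[-0.0005,-0.0001,0.0006],"twist":0}
  ]
}}

```text
time: 43.3
eef_pos: [0.4745, 0.1677, 0.1068]
tcp_rot: [0.996, -0.084, 0.001, -0.0]
contact_force: [-1.6, -1.5, 9.0]
opening: -0.007
finger_force: 4.6
```

Emit:
{"fn": "step_arm", "kwargs": {
  "motion": [
    {"offset":[-0.0002,0.0002,0.0003],"twist":0},
    {"offset":[-0.0003,0.0003,0.0006],"twist":0},
    {"offset":[-0.0003,0.0003,0.0007],"twist":0}
  ]
}}

```text
time: 43.6
eef_pos: [0.4746, 0.1676, 0.1068]
tcp_rot: [0.996, -0.084, 0.002, -0.0]
contact_force: [-2.2, -0.2, 11.8]
opening: -0.0
finger_force: 5.9
```

11.8 N. I'll hold it, then lift straight off.

Emit:
{"fn": "step_arm", "kwargs": {
  "motion": [
    {"offset":[0,0,0],"twist":0},
    {"offset":[0,0,0],"twist":0},
    {"offset":[0,0,0],"twist":0}
  ]
}}

```text
time: 43.9
eef_pos: [0.4746, 0.1676, 0.1068]
tcp_rot: [0.996, -0.084, 0.002, -0.0]
contact_force: [-1.9, -0.2, 10.5]
opening: 0.001
finger_force: 5.7
```

Emit:
{"fn": "step_arm", "kwargs": {
  "motion": [
    {"offset":[0,0,0],"twist":0},
    {"offset":[0,0,0],"twist":0},
    {"offset":[0,0,0],"twist":0}
  ]
}}

```text
time: 44.2
eef_pos: [0.4746, 0.1676, 0.1068]
tcp_rot: [0.996, -0.084, 0.002, -0.0]
contact_force: [-2.6, -0.7, 11.5]
opening: 0.001
finger_force: 5.7
```

Emit:
{"fn": "step_arm", "kwargs": {
  "motion": [
    {"offset":[0.0005,0,-0.0015],"twist":0},
    {"offset":[0.0005,0,-0.004],"twist":0},
    {"offset":[0.0005,0,-0.012],"twist":0},
    {"offset":[0.0005,0,-0.0288],"twist":0},
    {"offset":[0.0005,0,-0.0288],"twist":0},
    {"offset":[0.0005,0,-0.0288],"twist":0},
    {"offset":[0.0005,0,-0.0288],"twist":0}
  ]
}}

```text
time: 44.9
eef_pos: [0.4728, 0.1672, 0.1321]
tcp_rot: [0.996, -0.084, -0.001, 0.0]
contact_force: [-0.8, -0.5, -0.2]
opening: -0.002
finger_force: 0.0
```

```bash
python3 st.py; python3 wm.py w14
python3 - <<'E'
from h import *
import cv2
c=ctrl.calibration("wrist")
im=cv2.imread("pics/w14.png"); g=cv2.cvtColor(im,cv2.COLOR_BGR2GRAY); P=[]
for u,v in [(193,100),(385,99),(211,288),(367,287)]:
    w=g[v-9:v+10,u-9:u+10]; k=blobs(w>125,15); k=min(k,key=lambda b:np.hypot(*(cen(b)-9))); p=cen(k)+[u-9,v-9]; P.append(onz(c,p,.015)[:2]); print(p.round(1))
d=P[0]-P[2];e=P[1]-P[3];f=P[0]-P[1];h=P[2]-P[3]
print("base yaw",[np.degrees(np.arctan2(x[1],x[0])).round(2) for x in (d,e)],[np.degrees(np.arctan2(x[1],x[0])).round(2)-90 for x in (f,h)],"centre",np.mean(P,0).round(4))
E
```

```text
t 44.9 pos [472.81 167.17 132.09] yaw -9.66 zaxis [-1.3e-03 -2.0e-04 -1.0e+00]
F tool [-0.66  0.63  0.18] T tool [-0.004  0.044  0.005] dq 0.0044 0.0
net [-0.7  0.6 -5.2] CoP mm 36.0 -25.0
[281.5 246. ] 2977.5 [0.457  0.1701 0.0581] [-16.   -0.3  74. ]
[280.7 149.4] 185.5 [0.5287 0.1584 0.0581] [56.7 -0.7 73.9]
[340.3 267.4] 142.0 [0.4311 0.128  0.0581] [-34.4  45.6  74.1]
[223.3 267.8] 139.0 [0.4462 0.2181 0.0581] [-34.7 -45.8  74. ]
apex row 130 rear [271, 266, 266, 269]
[190.5  98.6]
[385.8  97.1]
[209.8 291.1]
[367.3 295.1]
base yaw [np.float64(-9.27), np.float64(-8.92)] [np.float64(-9.280000000000001), np.float64(-11.39)] centre [0.4733 0.1611]
```

The push was held at ~11-12 N for about 0.6 s. The plate is unmoved, and its yaw (-9.3°) matches the base's (-9.27°). Retreat and hand in.

Emit:
{"fn": "step_arm", "kwargs": {
  "motion": [
    {"offset":[0,0,-0.03],"twist":0},
    {"offset":[0,0,-0.06],"twist":0},
    {"offset":[0,0,-0.08],"twist":0},
    {"offset":[0,0,-0.08],"twist":0},
    {"offset":[0,0,-0.08],"twist":0}
  ]
}}

```text
time: 45.45
eef_pos: [0.473, 0.1672, 0.212]
tcp_rot: [0.996, -0.084, -0.0, 0.0]
contact_force: [-0.8, 0.2, -0.4]
opening: -0.003
finger_force: 0.0
```

```bash
python3 -c "
from plant import ctrl
print(ctrl.sign_off())"
```

```text
the job is handed in; nothing more can be done
None
```

The job is handed in: the plate was felt into its seats and let go, pushed down with 10.5–12 N (about 2 N sideways) for about 0.6 s, and left standing free; the knob top felt at about 96.0 mm (96.1 is home), but no verdict came back.

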